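# Gauge, fit and sort napkin-ring blanks before painting

### The arm

A 6-joint arm with a two-finger parallel gripper is mounted at the origin on the work surface. World frame = base frame: x ahead of the robot, y to its left, z up, the work surface at z = 0. Lengths are in m, angles in degrees, forces in N, time in s.
With the tool pointing down it reaches from about 0.3 to 0.75 m from the base axis. Payload 8.5 kg.
Tool frame: the origin (TCP) lies midway between the tips of the shut fingers; the grasp point (between the pads) lies grasp_offset behind it (grasp_offset is the distance from the TCP to the grasp point, in m); z points along the fingers, y is the line along which they close (so a half turn about z gives the same grasp; the last joint's range is limited). The gripper opens to 85 mm and grips with 20 to 120 N. Pads are 22 mm wide; open, the fingers measure 114 mm over their backs; the gripper's body (76 mm by 85 mm) begins 54 mm behind the grasp point. The pads swing forward as they close: fully open they stand 13 mm farther back than shut.
Start: joints at [52.867, 21.807, 74.336, -0, 83.858, -12.336], TCP at [0.231, 0.499, 0.231] pointing down, gripper open.
Joint ranges: [-178.18, 178.18], [-50.72, 133.34], [12.68, 142.11], [-81.47, 261.47], [9.98, 163.14], [-165.26, 165.26]. Speed limits (degrees/s): [136.94, 136.94, 180, 180, 180, 180].

### API

Orientations are given as a 3x3 rotation matrix whose columns are the frame's x, y, z axes.
In Python, from rig import observe, get_image, camera_params, close_job, grasp_offset gives the robot as it stands.
- The arm moves only by the shell command python3 -m handwheel 'ROWS' [OPENING] [FORCE]. ROWS is JSON, a list of rows, each a list of 2 entries, a list of its own where there are three numbers: the shift along the tool's x, y, z as a fraction of full scale, then the turn, a rotation vector about the tool's x, y, z as a fraction of full scale. In form: [[[dx, dy, dz], [ax, ay, az]], ...]. A call has 1 to 10 rows; each row is the pose to reach, as a shift and turn from the pose commanded when the call began, along the tool's axes at that moment, turning the shorter way round; what a row does not reach only later rows make up. Full scale, the value 1, is 0.5 m for a shift and pi rad for a turn. A row lasts 1/10 s, in which the tool goes at most 50 mm and 8.59 degrees, less where a joint would pass 70% of its speed; a pose out of reach is approached as far as the arm can. A call with a number of a shift or a turn outside -1 to 1 is refused whole. A call with a gripper value outside its range is refused whole. OPENING is the opening, from 0 (shut) to 1 (fully open), set as the call begins (- or left out, the last holds). The fingers move at their own pace and stop on an object; FORCE is the grip in N (left out, the last holds). Time passes only in rows, so rows that repeat a pose let the fingers close. It gives the time, the measured TCP pose, the force, the opening and the grip force at its end, in the units of the state.
- observe(): the state, without advancing time (a new reading comes with each control period).
- get_image(name): name is "scene" or "top" or "wrist"; returns (picture, depth): 384x512x3 uint8, red, green, blue; 384x512 float32, m along the optical axis (not along the pixel's ray), 0 where there is no reading.
- camera_params(name): a dict with "K" (3x3 intrinsics, pixels), "R" (3x3) and "t" (3): a world point X has camera coordinates R X + t. Camera axes: x right, y down, z forward; pixel columns grow to the right and rows downward; lengths in m; the calibration is good to about 2 mm. A picture is of the moment at which its call begins: read the wrist's pose just before it. camera_params takes no time and is no camera call; for the wrist camera it gives the pose at the moment of the call.
- close_job(): hands the job in; it is judged then, once.
The state is a dict: "time_s": time; "q": joint angles; "qvel": joint speeds; "joint_efforts": joint torques, N m; "position": TCP position; "tool_rot": TCP orientation; "ft_force": force on the tool from outside, world axes, zero at the start; "wrist_torque": the same for the moment, N m; "grip_width": finger opening in m; "gripper_force": force on a finger pad.
Only numpy, scipy, OpenCV 4.12 (cv2) and the standard library are available. Lean on these libraries where they do the work, as an engineer would, in place of code of your own. Each camera call takes 0.05 s, during which the arm holds its last target. There are 200 camera calls.

### The job

Check these napkin-ring blanks before painting: stand the bridge gauge over the steel setting block for the right height and then over the rings, reading its slide each time, and try the rings of the right height on the fit pin. Put the rings that are as high as the block and go fully down the pin into the low plywood tray, those of the right height that will not go on the pin into the round tin, and those that are too high or too low into the cardboard carton. Finish with the gauge standing back on its cork mat; never let it tip over, leave the setting block where it stands, and do not disturb the bottles and the red pot.

Things in the scene. Friction and masses are not known exactly. Their poses are not given: they have to be found in the camera images.
- gauge: bridge height gauge, 0.33 kg, at first on its cork mat; origin = midway between its two sled feet at sole level, z up. Legs at y = +41.5 and -41.5 mm on sled feet 46 mm long (x), 15 mm wide (68 mm clear between them, 98 mm over all). A sprung slide with a flat disc foot (40 mm diameter, 6 mm thick) hangs at its centre. Over a 34 mm part the slide's rod rises to 114 mm
- gauge_beam (a point): where to hold the gauge: middle of its aluminium beam, 67 mm above the soles. The beam is 22 mm thick (x), 98 mm long (y), from 50 to 84 mm above the soles: fingers close along the gauge's x. Scale plates on its faces at y = 26 to 42 mm reach 103 mm above the soles
- slide (a joint): the gauge's sprung slide foot (m): 0 with the foot level with the soles, growing as a part pushes it up, to 0.045 at most. With both sled feet flat on the table and the foot on a part, it is the height of that part (0.030 = 30 mm). The spring presses down with 0.7 N at 0, 1.5 N at 0.034; the gauge's own weight keeps its feet down
- mat: cork mat of the gauge, fixed, 85 (x) x 130 (y) x 3 mm thick; origin = centre of its underside; the gauge's place at the end
- block: steel setting block, a solid cylinder 36 mm in diameter and 30 mm high, 0.24 kg, the right height, standing on the table among the rings; origin = centre of its underside
- pin: fit pin, fixed: a wooden base board 90 x 90 x 12 mm with an upright steel pin at its centre, 26 mm in diameter, 40 mm high above the board, its top 5 mm tapering to 19 mm; origin = centre of the board's underside
- pin_base (a point): the middle of the top of the pin's base board (12 mm above the table), where the pin stands: a ring fully on the pin has its underside here
- ring_a: a turned beech napkin-ring blank standing on the table: 46 mm outer diameter, straight round bore through it, 22 g; origin = centre of its underside, z up. Bores are 29 mm (pass the pin) or 23 mm (too tight); heights 30 mm (right), 26 or 34 mm (wrong); its letter tells nothing. May be absent (None)
- ring_b: a turned beech napkin-ring blank standing on the table: 46 mm outer diameter, straight round bore through it, 22 g; origin = centre of its underside, z up. Bores are 29 mm (pass the pin) or 23 mm (too tight); heights 30 mm (right), 26 or 34 mm (wrong); its letter tells nothing. May be absent (None)
- ring_c: a turned beech napkin-ring blank standing on the table: 46 mm outer diameter, straight round bore through it, 22 g; origin = centre of its underside, z up. Bores are 29 mm (pass the pin) or 23 mm (too tight); heights 30 mm (right), 26 or 34 mm (wrong); its letter tells nothing. May be absent (None)
- ring_d: a turned beech napkin-ring blank standing on the table: 46 mm outer diameter, straight round bore through it, 22 g; origin = centre of its underside, z up. Bores are 29 mm (pass the pin) or 23 mm (too tight); heights 30 mm (right), 26 or 34 mm (wrong); its letter tells nothing. May be absent (None)
- ring_e: a turned beech napkin-ring blank standing on the table: 46 mm outer diameter, straight round bore through it, 22 g; origin = centre of its underside, z up. Bores are 29 mm (pass the pin) or 23 mm (too tight); heights 30 mm (right), 26 or 34 mm (wrong); its letter tells nothing. May be absent (None)
- ring_f: a turned beech napkin-ring blank standing on the table: 46 mm outer diameter, straight round bore through it, 22 g; origin = centre of its underside, z up. Bores are 29 mm (pass the pin) or 23 mm (too tight); heights 30 mm (right), 26 or 34 mm (wrong); its letter tells nothing. May be absent (None)
- ring_g: a turned beech napkin-ring blank standing on the table: 46 mm outer diameter, straight round bore through it, 22 g; origin = centre of its underside, z up. Bores are 29 mm (pass the pin) or 23 mm (too tight); heights 30 mm (right), 26 or 34 mm (wrong); its letter tells nothing. May be absent (None)
- tray: low rectangular plywood tray, fixed, 125 (x) x 190 (y) x 22 mm high outside, walls 7 mm, floor 7 mm thick; origin = centre of its underside; for the good rings
- carton: open cardboard carton, fixed, 125 (x) x 140 (y) x 50 mm high, walls and floor 4 mm, limp flaps folded out over its two y ends; origin = centre of its underside; for the rings of wrong height
- tin: round open steel tin, fixed, 140 mm outer diameter, 32 mm high, walls and floor 3 mm; origin = centre of its underside; for the rings with a tight bore
- paint: yellow paint bottle, 68 mm in diameter, 190 mm high, a bystander; origin = centre of its underside
- glue: clear glue bottle, 56 mm in diameter, 150 mm high, a bystander; origin = centre of its underside
- box: small red round pot, 80 mm in diameter, 40 mm high, a bystander; origin = centre of its underside
Things that resemble listed ones, but are neither listed nor needed, are in the scene too. What is shaped like the ring_c but turquoise is not meant.

How it is judged (in metres and radians):
On the way, in this order (a step that is already met when the one before it is completed fails the run):
1. the gauge stands flat on the table over the setting block, its foot resting on the block (height (world z) of gauge below 0.004 m and angle between gauge's own z axis and vertical below 0.06 rad and value of joint slide above 0.022 m and (horizontal distance between gauge and block below 0.014 m and contact force between gauge and block above 0.2 N)), for 0.2 s.
2. then the gauge stands flat on the table over a ring, its foot resting on the ring (height (world z) of gauge below 0.004 m and angle between gauge's own z axis and vertical below 0.06 rad and value of joint slide above 0.022 m and ((horizontal distance between gauge and ring_a below 0.014 m and contact force between gauge and ring_a above 0.2 N) or (horizontal distance between gauge and ring_b below 0.014 m and contact force between gauge and ring_b above 0.2 N) or (horizontal distance between gauge and ring_c below 0.014 m and contact force between gauge and ring_c above 0.2 N) or (horizontal distance between gauge and ring_d below 0.014 m and contact force between gauge and ring_d above 0.2 N) or (horizontal distance between gauge and ring_e below 0.014 m and contact force between gauge and ring_e above 0.2 N) or (horizontal distance between gauge and ring_f below 0.014 m and contact force between gauge and ring_f above 0.2 N) or (horizontal distance between gauge and ring_g below 0.014 m and contact force between gauge and ring_g above 0.2 N))), for 0.2 s.
3. then a ring that fits is slid fully down onto the fit pin (((horizontal distance between ring_a and pin_base below 0.005 m and z of ring_a in the frame of pin below 0.018 m and angle between ring_a's own z axis and vertical below 0.1 rad) or (horizontal distance between ring_b and pin_base below 0.005 m and z of ring_b in the frame of pin below 0.018 m and angle between ring_b's own z axis and vertical below 0.1 rad) or (horizontal distance between ring_c and pin_base below 0.005 m and z of ring_c in the frame of pin below 0.018 m and angle between ring_c's own z axis and vertical below 0.1 rad))), for 0.2 s.
At the end, for the whole second after the job is handed in: Every ring present is at rest inside its container (30 mm high, free bore: tray; 30 mm, tight bore: tin; 26 or 34 mm: carton), its origin under 50 mm above the container's underside; gauge upright (0.06 rad) on its mat within 30 mm of centre; block within 40 mm of its start (x of ring_a in the frame of tray between -0.055 and 0.055 m and y of ring_a in the frame of tray between -0.087 and 0.087 m and z of ring_a in the frame of tray between -0.005 and 0.05 m and linear speed of each of ring_a, ring_b, ring_c, ring_d, ring_e, ring_f, ring_g below 0.03 m/s and x of ring_b in the frame of tray between -0.055 and 0.055 m and y of ring_b in the frame of tray between -0.087 and 0.087 m and z of ring_b in the frame of tray between -0.005 and 0.05 m and x of ring_c in the frame of tray between -0.055 and 0.055 m and y of ring_c in the frame of tray between -0.087 and 0.087 m and z of ring_c in the frame of tray between -0.005 and 0.05 m and x of ring_d in the frame of tin between -0.062 and 0.062 m and y of ring_d in the frame of tin between -0.062 and 0.062 m and z of ring_d in the frame of tin between -0.005 and 0.05 m and x of ring_e in the frame of tin between -0.062 and 0.062 m and y of ring_e in the frame of tin between -0.062 and 0.062 m and z of ring_e in the frame of tin between -0.005 and 0.05 m and x of ring_f in the frame of carton between -0.055 and 0.055 m and y of ring_f in the frame of carton between -0.062 and 0.062 m and z of ring_f in the frame of carton between -0.005 and 0.05 m and x of ring_g in the frame of carton between -0.055 and 0.055 m and y of ring_g in the frame of carton between -0.062 and 0.062 m and z of ring_g in the frame of carton between -0.005 and 0.05 m and horizontal distance between gauge and mat below 0.03 m and angle between gauge's own z axis and vertical below 0.06 rad and height (world z) of gauge below 0.008 m and linear speed of gauge below 0.02 m/s and distance of block from where it was at the start of the episode below 0.04 m); the robot touches nothing.
It fails at once if the gauge tips over (more than 0.6 rad) (angle between gauge's own z axis and vertical above 0.6 rad).
It fails at once if a bottle or the red pot is moved by more than 30 mm or tipped (distance of any of paint, glue, box from where it was at the start of the episode above 0.03 m or angle between any of paint, glue, box's own z axis and vertical above 0.4 rad).
Of ring_b, ring_c, ring_d, ring_e, ring_f, ring_g only 3 to 5 are there at a start; the rules pass over those that are not, and their reading is None.
At some moment in a run one of ring_a, ring_b, ring_c, ring_d, ring_e, ring_f, ring_g may be knocked a few centimetres aside while the robot is not near it.
It also fails if it takes over 210 s, if anything falls off the work surface, if the arm or the gripper's body presses on something with over 40 N, if the wrist force passes 120 N, or if a joint passes its speed limit or range.

## Working session

There is one attempt and no reset: what is moved stays moved. The work goes in short steps, Python scripts to look and compute and a shell command to move; the robot and the scene stay as the last step left them, time stands still between calls to the robot, and variables do not carry over. Pictures are saved under pics/ and viewed, at most 14 in all, crops included, and the job is handed in when it is done.

```bash
ls; mkdir -p pics; python3 - <<'E'
from rig import *
import cv2,numpy as np
print(observe(),grasp_offset)
for n in ("scene","top"):
    p,d=get_image(n); np.savez(f"pics/{n}0.npz",p=p,d=d); cv2.imwrite(f"pics/{n}0.png",p[:,:,::-1])
    c=camera_params(n); print(n,c["K"].tolist(),c["R"].round(4).tolist(),c["t"].round(4).tolist())
E
```

```text
pics
{'time_s': 0.0, 'q': array([ 5.28676230e+01,  2.18422252e+01,  7.43868441e+01, -4.07425808e-04,
        8.38578722e+01, -1.23357195e+01]), 'qvel': array([-0.12945426,  0.02765052, -0.05067436, -0.00860984, -0.06655514,
       -0.00655493]), 'joint_efforts': array([-6.06278554e-04, -4.48470211e+01, -2.31278479e+01, -2.02842821e-04,
        4.81228155e-03, -2.32689686e-06]), 'position': array([0.23048488, 0.49904139, 0.2306879 ]), 'tool_rot': array([[-9.07802124e-01,  4.19397753e-01, -9.10364392e-04],
       [ 4.19398621e-01,  9.07801367e-01, -1.21401681e-03],
       [ 3.17274115e-04, -1.48389261e-03, -9.99998849e-01]]), 'ft_force': array([-0.63443638,  0.50578685, -0.28459848]), 'wrist_torque': array([-0.01179025, -0.01489239, -0.00199437]), 'gripper_force': 0.0, 'grip_width': 0.08582028599518314} 0.0187
scene [[363.3990366826315, 0.0, 256.97311656974273], [0.0, 363.3990366826315, 192.74215947236274], [0.0, 0.0, 1.0]] [[0.6308, 0.776, 0.0029], [0.5064, -0.4088, -0.7592], [-0.5879, 0.4804, -0.6508]] [-0.3451, -0.2279, 1.3241]
top [[427.5762464979362, 0.0, 258.5167544768867], [0.0, 427.5762464979362, 189.29399308810414], [0.0, 0.0, 1.0]] [[-0.0132, -0.9999, -0.0048], [-0.999, 0.0134, -0.0415], [0.0416, 0.0043, -0.9991]] [0.006, 0.5644, 1.3664]
```

View pics/top0.png

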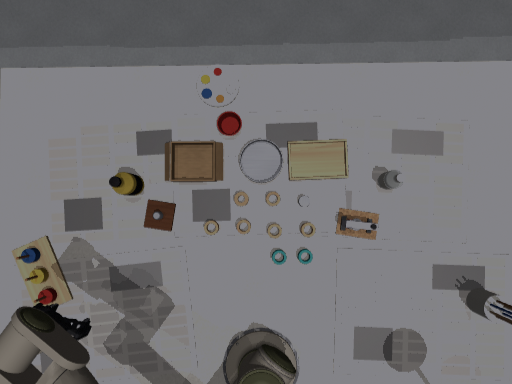

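View pics/scene0.png

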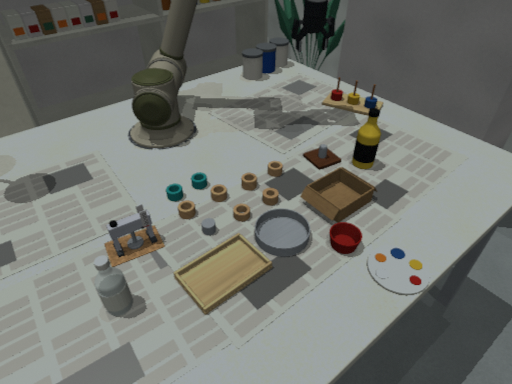

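The top view shows six beech rings at about (241,199), (272,199), (211,227), (243,227), (273,230) and (307,229). The grey setting block is at (304,201), and two turquoise decoys at (279,256) and (305,256). The gauge is on its mat at (357,224), the pin at (157,215), the carton at (193,161), the tin at (261,160) and the tray at (317,159). The scene view agrees. Next I'll measure.

```bash
cat > h.py <<'E'
import numpy as np,cv2
from rig import *
def ray(c,uv,z):
    K,R,t=map(np.array,(c["K"],c["R"],c["t"])); C=-R.T@t
    d=R.T@np.linalg.inv(K)@np.array([uv[0],uv[1],1.]); return C+d*(z-C[2])/d[2]
def proj(c,X):
    x=np.array(c["R"])@np.array(X)+np.array(c["t"]); x=np.array(c["K"])@x; return x[:2]/x[2]
def blobs(m,amin=20):
    n,l,s,ce=cv2.connectedComponentsWithStats(m.astype(np.uint8))
    return [(ce[i],s[i]) for i in range(1,n) if s[i,4]>=amin]
def go(p,yaw):
    """shift/turn fractions to TCP p, with tool y at world angle yaw (deg), pointing down"""
    o=observe(); R=o["tool_rot"]; a=np.radians(yaw)
    y=np.array([np.cos(a),np.sin(a),0]); z=np.array([0,0,-1.]); T=np.c_[np.cross(y,z),y,z]
    from scipy.spatial.transform import Rotation as Q
    print("shift",(R.T@(np.array(p)-o["position"])/.5).round(4),"turn",(Q.from_matrix(R.T@T).as_rotvec()/np.pi).round(4))
E
python3 - <<'E'
from h import *
p=np.load("pics/top0.npz")["p"]; d=np.load("pics/top0.npz")["d"]; c=camera_params("top")
hsv=cv2.cvtColor(p,cv2.COLOR_RGB2HSV)
m=((hsv[...,0]<22)&(hsv[...,1]>60)&(hsv[...,2]>70))
for ce,s in blobs(m):
    mid=(s[0]+s[2]/2-.5,s[1]+s[3]/2-.5)
    print(mid,s.tolist(),"z30",ray(c,mid,.03).round(3)[:2], "z0",ray(c,mid,0).round(3)[:2])
for n,uv,z in (("block",(304,201),.03),("gauge",(357,224),.08),("pin",(157,215),.05),("carton",(193.5,161),.05),("tin",(261,160),.03),("tray",(317.5,159.5),.022),("pot",(230,124),.04),("paint",(126,184),.05),("glue",(390,180),.08)): print(n,ray(c,uv,z).round(3)[:2])
cv2.imwrite("pics/crop0.png",cv2.resize(p[135:275,195:395,::-1],None,fx=4,fy=4,interpolation=cv2.INTER_CUBIC))
o=observe();go([.42,.0,.33],0);go([.42,.0,.33],180)
w=camera_params("wrist");print(np.array(w["K"]).tolist(),(-np.array(w["R"]).T@w["t"]).round(3),np.array(w["R"]).round(3).tolist())
E
```

```text
(np.float64(217.5), np.float64(71.5)) [214, 68, 8, 8, 47] z30 [0.945 0.125] z0 [0.955 0.128]
(np.float64(219.5), np.float64(98.5)) [216, 95, 8, 8, 51] z30 [0.857 0.12 ] z0 [0.865 0.123]
(np.float64(229.0), np.float64(123.5)) [217, 112, 25, 24, 335] z30 [0.776 0.09 ] z0 [0.782 0.092]
(np.float64(189.5), np.float64(160.5)) [165, 141, 50, 40, 1651] z30 [0.659 0.217] z0 [0.662 0.222]
(np.float64(316.5), np.float64(152.0)) [288, 141, 58, 23, 679] z30 [ 0.68  -0.188] z0 [ 0.684 -0.192]
(np.float64(219.0), np.float64(160.5)) [216, 142, 7, 38, 261] z30 [0.657 0.123] z0 [0.661 0.126]
(np.float64(299.5), np.float64(174.5)) [289, 170, 22, 10, 38] z30 [ 0.609 -0.133] z0 [ 0.611 -0.135]
(np.float64(241.0), np.float64(198.5)) [234, 192, 15, 14, 116] z30 [0.535 0.054] z0 [0.536 0.056]
(np.float64(272.5), np.float64(198.5)) [266, 192, 14, 14, 89] z30 [ 0.534 -0.046] z0 [ 0.534 -0.046]
(np.float64(357.0), np.float64(223.5)) [336, 208, 43, 32, 632] z30 [ 0.451 -0.312] z0 [ 0.45  -0.319]
(np.float64(211.0), np.float64(227.0)) [204, 220, 15, 15, 80] z30 [0.446 0.151] z0 [0.445 0.154]
(np.float64(243.5),
[... 300 characters left out ...]
p.float64(271.5)) [27, 239, 45, 66, 966] z30 [0.312 0.664] z0 [0.308 0.679]
(np.float64(15.0), np.float64(256.5)) [12, 251, 7, 12, 31] z30 [0.361 0.773] z0 [0.358 0.79 ]
block [ 0.525 -0.146]
gauge [ 0.452 -0.301]
pin [0.487 0.317]
carton [0.655 0.202]
tin [ 0.657 -0.011]
tray [ 0.657 -0.192]
pot [0.772 0.086]
paint [0.585 0.414]
glue [ 0.585 -0.405]
shift [-0.7626 -0.7474 -0.1977] turn [-4.000e-04  2.000e-04  3.622e-01]
shift [-0.7626 -0.7474 -0.1977] turn [-2.000e-04 -5.000e-04 -6.378e-01]
[[295.50613242510065, 0.0, 251.17382149126172], [0.0, 295.50613242510065, 185.97808440616464], [0.0, 0.0, 1.0]] [0.162 0.53  0.373] [[0.419, 0.908, -0.002], [0.867, -0.4, 0.296], [0.268, -0.126, -0.955]]
```

View pics/crop0.png

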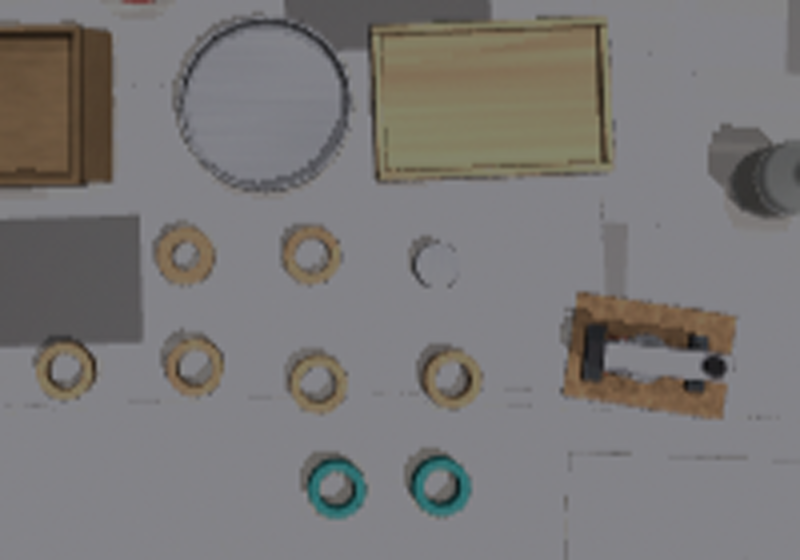

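The crop shows the two turquoise rings at (337,487) and (440,487), which are not meant. The beech rings and the white-topped block at (437,265) fit their descriptions, and the gauge sits about 8° askew on its mat. I'll move the wrist camera over the rings.

```bash
python3 -m handwheel '[[[-0.852,-0.75,-0.178],[0,0,0.408]],[[-0.852,-0.75,-0.178],[0,0,0.408]],[[-0.852,-0.75,-0.178],[0,0,0.408]],[[-0.852,-0.75,-0.178],[0,0,0.408]],[[-0.852,-0.75,-0.178],[0,0,0.408]],[[-0.852,-0.75,-0.178],[0,0,0.408]],[[-0.852,-0.75,-0.178],[0,0,0.408]],[[-0.852,-0.75,-0.178],[0,0,0.408]],[[-0.852,-0.75,-0.178],[0,0,0.408]],[[-0.852,-0.75,-0.178],[0,0,0.408]]]' 1 30
python3 -c "
from h import *
go([.46,-.06,.32],-8.2)"
```

```text
time_s: 1.1
position: [0.4306, 0.0454, 0.309]
tool_rot: [[0.146, 0.989, -0.0], [0.989, -0.146, 0.0], [0.0, -0.0, -1.0]]
ft_force: [1.0, 1.3, 0.9]
grip_width: 0.0853
gripper_force: 0.0
shift [-0.2001  0.089  -0.022 ] turn [-0.0001 -0.     -0.001 ]
```

```bash
python3 -m handwheel '[[[-0.2,0.09,-0.022],[0,0,0]],[[-0.2,0.09,-0.022],[0,0,0]],[[-0.2,0.09,-0.022],[0,0,0]],[[-0.2,0.09,-0.022],[0,0,0]],[[-0.2,0.09,-0.022],[0,0,0]],[[-0.2,0.09,-0.022],[0,0,0]]]'
python3 - <<'E'
from h import *
w=camera_params("wrist"); p,d=get_image("wrist"); np.savez("pics/w1.npz",p=p,d=d,**w); cv2.imwrite("pics/w1.png",p[:,:,::-1])
for n,X in dict(r1=(.535,.054,.03),r2=(.534,-.046,.03),r4=(.446,.048,.03),blk=(.525,-.146,.03),g=(.452,-.301,.08)).items(): print(n,proj(w,X).round(0))
go([.45,-.26,.25],-8.2)
E
```

```text
time_s: 1.7
position: [0.4602, -0.0565, 0.3198]
tool_rot: [[0.141, 0.99, -0.0], [0.99, -0.141, 0.0], [0.0, -0.0, -1.0]]
ft_force: [0.2, 0.1, -0.5]
grip_width: 0.0855
gripper_force: 0.0
r1 [294.  59.]
r2 [300. 133.]
r4 [230.  74.]
blk [300. 199.]
g [268. 309.]
shift [-0.4059  0.0372  0.1397] turn [ 0.     -0.      0.0005]
```

View pics/w1.png

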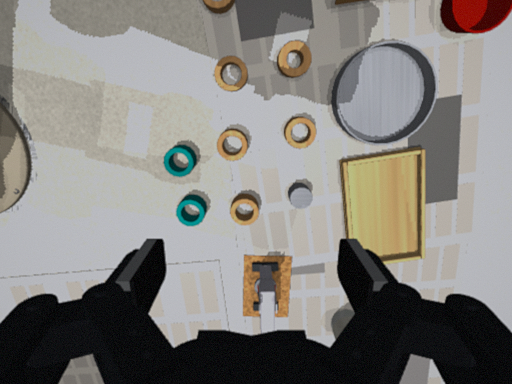

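The wrist view shows the gauge on its mat at about (267,285), with beech rings at (294,59), (231,73), (300,132), (232,145) and (245,209). The sixth ring is clipped at the top edge. The block is at (300,196) and the turquoise decoys are at (180,160) and (191,210). Next is a precise measurement, with a closer look at the gauge.

```bash
python3 -m handwheel '[[[-0.4,0.037,0.14],[0,0,0]],[[-0.4,0.037,0.14],[0,0,0]],[[-0.4,0.037,0.14],[0,0,0]],[[-0.4,0.037,0.14],[0,0,0]],[[-0.4,0.037,0.14],[0,0,0]],[[-0.4,0.037,0.14],[0,0,0]],[[-0.4,0.037,0.14],[0,0,0]]]'
python3 - <<'E'
from h import *
f=np.load("pics/w1.npz"); p,d=f["p"],f["d"]; w={k:f[k] for k in "KRt"}
hsv=cv2.cvtColor(p,cv2.COLOR_RGB2HSV)
m=((hsv[...,0]<22)&(hsv[...,1]>85)&(hsv[...,2]>90)).astype(np.uint8)
cs,hi=cv2.findContours(m,cv2.RETR_CCOMP,cv2.CHAIN_APPROX_NONE)
def wz(u,v):
    X=np.array(w["R"]).T@(np.linalg.inv(w["K"])@np.array([u,v,1])*d[v,u]-w["t"]); return X
for i,c in enumerate(cs):
    if 300<cv2.contourArea(c)<1500 and len(c)>40 and hi[0][i][3]<0:
        (u,v),r,_=cv2.fitEllipse(c); mm=np.zeros_like(m); cv2.drawContours(mm,[c],-1,1,-1); mm&=m
        zs=np.array([wz(a,b) for b,a in np.argwhere(cv2.erode(mm,np.ones((3,3))))]); 
        k=hi[0][i][2]; bore=cv2.contourArea(cs[k]) if k>=0 else 0
        print((round(u),round(v)),np.round(r,1),"area",cv2.contourArea(c),"bore",bore,"xy@30",ray(w,(u,v),.03)[:2].round(4),"zpct",np.percentile(zs[:,2],[50,80,95]).round(4))
sub=np.array([wz(a,b) for b in range(190,201) for a in range(295,305)]); print("block",sub[:,2].min(),np.median(sub[:,2]))
w=camera_params("wrist"); p,d=get_image("wrist"); np.savez("pics/w2.npz",p=p,d=d,**w); cv2.imwrite("pics/w2.png",p[:,:,::-1])
print(observe()["position"])
E
```

```text
time_s: 2.45
position: [0.4506, -0.257, 0.2504]
tool_rot: [[0.142, 0.99, 0.001], [0.99, -0.142, -0.0], [0.0, 0.001, -1.0]]
ft_force: [0.4, 0.6, -0.5]
grip_width: 0.085
gripper_force: 0.0
(244, 211) [25.1 27.3] area 532.0 bore 258.5 xy@30 [ 0.4358 -0.1539] zpct [0.0298 0.0305 0.0313]
(232, 144) [28.7 29.9] area 666.0 bore 5.5 xy@30 [ 0.433  -0.0475] zpct [0.0295 0.0302 0.0307]
(300, 132) [28.8 30.8] area 693.5 bore 2.0 xy@30 [ 0.5337 -0.0437] zpct [0.0255 0.0263 0.0271]
(231, 73) [31.6 34.5] area 852.0 bore 2.0 xy@30 [0.4471 0.049 ] zpct [0.0335 0.0341 0.0349]
(294, 58) [32. 35.] area 876.5 bore 269.5 xy@30 [0.5352 0.0555] zpct [0.0295 0.0303 0.031 ]
(478, 14) [32.2 61.2] area 862.0 bore 0 xy@30 [0.7768 0.0745] zpct [0.0048 0.006  0.0399]
block 0.0272726144170811 0.029604585238263467
[ 0.45069369 -0.25682247  0.25066576]
```

View pics/w2.png

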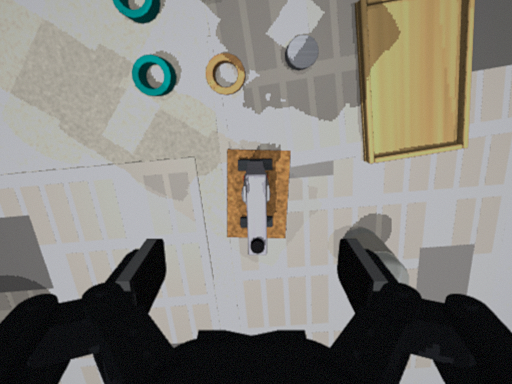

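The view shows the gauge with its silver beam running from (257,172) to (257,250) on the mat (228–291, 150–238). I'll locate the beam from depth.

```bash
python3 - <<'E'
from h import *
f=np.load("pics/w2.npz"); p,d=f["p"],f["d"]; w={k:f[k] for k in "KRt"}
v,u=np.mgrid[140:262,210:310]; D=d[v,u]
X=(np.linalg.inv(w["K"])@np.stack([u.ravel(),v.ravel(),np.ones(u.size)]))*D.ravel()
X=(w["R"].T@(X-np.array(w["t"])[:,None])).T; X=X[D.ravel()>0]
print(np.histogram(X[:,2],bins=np.arange(-.005,.13,.005)))
for lo,hi in ((.0,.006),(.006,.03),(.06,.076),(.082,.092),(.092,.125)):
    S=X[(X[:,2]>lo)&(X[:,2]<hi)&(abs(X[:,0]-.455)<.06)]
    if len(S)>10:
        (c,s,a)=cv2.minAreaRect((S[:,:2]*1000).astype(np.float32)); print(lo,len(S),np.round(c,1),np.round(s,1),round(a,1),"z",np.median(S[:,2]).round(4),"min/max",S.min(0).round(3),S.max(0).round(3))
c,s=p[140:262,210:310],3
hsv=cv2.cvtColor(p,cv2.COLOR_RGB2HSV)
m=np.zeros(d.shape,np.uint8); m[140:262,210:310]=1
m&=((hsv[...,0]<22)&(hsv[...,1]>85)&(hsv[...,2]>70)).astype(np.uint8)
pts=np.argwhere(m)[:,::-1].astype(np.float32); box=cv2.boxPoints(cv2.minAreaRect(pts)); B=np.array([ray(w,b,.003)[:2] for b in box]); print("mat",B.round(3).tolist(),B.mean(0).round(4))
E
```

```text
(array([2305, 7479,  173,  285,   12,   10,   15,   14,   15,   17,    0,
          3,   23,   22,   27,   21,   32,   71, 1381,  121,   56,   15,
         51,    0,    0,    0]), array([-0.005,  0.   ,  0.005,  0.01 ,  0.015,  0.02 ,  0.025,  0.03 ,
        0.035,  0.04 ,  0.045,  0.05 ,  0.055,  0.06 ,  0.065,  0.07 ,
        0.075,  0.08 ,  0.085,  0.09 ,  0.095,  0.1  ,  0.105,  0.11 ,
        0.115,  0.12 ,  0.125]))
0.0 6611 [ 455.  -332.8] [200.5 120. ] 90.0 z 0.0017 min/max [ 0.395 -0.433  0.   ] [ 0.515 -0.233  0.006]
0.006 478 [ 449.2 -312.3] [98.2 45.4] 83.1 z 0.0105 min/max [ 0.422 -0.363  0.006] [ 0.477 -0.262  0.03 ]
0.06 80 [ 454.2 -267.5] [ 8.5 26.1] 86.0 z 0.0686 min/max [ 0.441 -0.273  0.06 ] [ 0.467 -0.263  0.076]
0.082 1456 [ 450.  -312.5] [97.8 25.6] 84.3 z 0.0865 min/max [ 0.434 -0.361  0.082] [ 0.467 -0.263  0.091]
0.092 231 [ 449.2 -312.2] [83.7 26.2] 82.5 z 0.0951 min/max [ 0.438 -0.354  0.092] [ 0.467 -0.269  0.107]
mat [[0.396, -0.373], [0.42, -0.247], [0.502, -0.261], [0.486, -0.388]] [ 0.4512 -0.3172]
```

```bash
python3 -m handwheel '[[[-0.11,0.014,0.06],[0,0,-0.009]],[[-0.11,0.014,0.16],[0,0,-0.009]],[[-0.11,0.014,0.25],[0,0,-0.009]],[[-0.11,0.014,0.32],[0,0,-0.009]],[[-0.11,0.014,0.37],[0,0,-0.009]],[[-0.11,0.014,0.398],[0,0,-0.009]],[[-0.11,0.014,0.398],[0,0,-0.009]],[[-0.11,0.014,0.398],[0,0,-0.009]]]'
python3 -m handwheel '[[[0,0,0],[0,0,0]],[[0,0,0],[0,0,0]],[[0,0,0],[0,0,0]],[[0,0,0],[0,0,0]],[[0,0,0],[0,0,0]],[[0,0,0],[0,0,0]],[[0,0,0],[0,0,0]],[[0,0,0],[0,0,0]]]' 0 60
```

```text
time_s: 3.3
position: [0.4501, -0.3133, 0.052]
tool_rot: [[0.114, 0.994, 0.001], [0.994, -0.114, -0.001], [-0.001, 0.001, -1.0]]
ft_force: [0.3, -1.3, -0.1]
grip_width: 0.0855
gripper_force: 0.0
time_s: 4.1
position: [0.4493, -0.314, 0.0511]
tool_rot: [[0.115, 0.993, 0.0], [0.993, -0.115, -0.0], [-0.0, 0.0, -1.0]]
ft_force: [-1.9, 1.2, 6.6]
grip_width: 0.0213
gripper_force: 62.6
```

```bash
python3 -m handwheel '[[[0,0,-0.03],[0,0,0]],[[0,0,-0.08],[0,0,0]],[[0,0,-0.14],[0,0,-0.0367]],[[0,0,-0.14],[0,0,-0.0367]],[[0,0,-0.14],[0,0,-0.0367]]]'
python3 - <<'E'
from h import *
for k in (1,2):
    f=np.load(f"pics/w{k}.npz"); p,d=f["p"],f["d"]; w={k:f[k] for k in "KRt"}
    v,u=np.mgrid[0:384,0:512]
    X=(np.linalg.inv(w["K"])@np.stack([u.ravel(),v.ravel(),np.ones(u.size)]))*d.ravel()
    X=(w["R"].T@(X-np.array(w["t"])[:,None])).T
    def top(x,y,r=.035,lo=.021):
        S=X[(np.hypot(X[:,0]-x,X[:,1]-y)<r)&(X[:,2]>lo)&(X[:,2]<.05)]
        if len(S)<30: return
        z=np.percentile(S[:,2],80); T=S[S[:,2]>z-.003]; c,rr=cv2.minEnclosingCircle((T[:,:2]*1000).astype(np.float32)); 
        print(k,(x,y),len(T),np.round(c,1),round(rr,1),"mid",((T.max(0)+T.min(0))/2)[:2].round(4),"z",round(z,4))
    for q in ((.525,-.146),(.436,-.154),(.433,-.0475),(.534,-.044),(.447,.049),(.535,.055),(.446,.151)): top(*q)
go([.525,-.146,.11],0)
E
```

```text
time_s: 4.6
position: [0.4489, -0.3136, 0.1199]
tool_rot: [[0.002, 1.0, -0.001], [1.0, -0.002, 0.001], [0.001, -0.001, -1.0]]
ft_force: [0.2, 0.9, -4.8]
grip_width: 0.0216
gripper_force: 61.8
1 (0.525, -0.146) 387 [ 526.1 -144.3] 17.8 mid [ 0.5263 -0.1441] z 0.0302
1 (0.436, -0.154) 365 [ 435.5 -155.1] 22.7 mid [ 0.4354 -0.1548] z 0.0301
1 (0.433, -0.0475) 447 [433.1 -48.9] 22.8 mid [ 0.4333 -0.0489] z 0.03
1 (0.534, -0.044) 445 [535.1 -45.3] 22.7 mid [ 0.5346 -0.0451] z 0.0262
1 (0.447, 0.049) 557 [447.6  49. ] 22.7 mid [0.4478 0.0492] z 0.034
1 (0.535, 0.055) 709 [536.3  55.6] 22.9 mid [0.536  0.0557] z 0.0301
1 (0.446, 0.151) 161 [444.7 138.3] 17.3 mid [0.4447 0.1348] z 0.0299
2 (0.525, -0.146) 841 [ 526.  -144.9] 17.9 mid [ 0.526  -0.1448] z 0.0302
2 (0.436, -0.154) 775 [ 435.  -155.7] 22.9 mid [ 0.4351 -0.1556] z 0.0301
shift [0.3356 0.1515 0.02  ] turn [-0.0002 -0.0002 -0.0006]
```

```bash
python3 -m handwheel '[[[0.09,0.045,0],[0,0,0]],[[0.18,0.09,0],[0,0,0]],[[0.27,0.13,0],[0,0,0]],[[0.336,0.154,0.02],[0,0,0]],[[0.336,0.154,0.06],[0,0,0]],[[0.336,0.154,0.1],[0,0,0]],[[0.336,0.154,0.125],[0,0,0]],[[0.336,0.154,0.138],[0,0,0]],[[0.336,0.154,0.143],[0,0,0]],[[0.336,0.154,0.144],[0,0,0]]]'
python3 -m handwheel '[[[0,0,0],[0,0,0]],[[0,0,0],[0,0,0]],[[0,0,0],[0,0,0]]]'
python3 -m handwheel '[[[0,0,0],[0,0,0]],[[0,0,0],[0,0,0]],[[0,0,0],[0,0,0]],[[0,0,-0.04],[0,0,0]],[[0,0,-0.12],[0,0,0]],[[0,0,-0.2],[0,0,0]],[[0,0,-0.2],[0,0,0]],[[0,0,-0.2],[0,0,0]]]' 0.65
python3 - <<'E'
from h import *
w=camera_params("wrist"); p,d=get_image("wrist"); np.savez("pics/w3.npz",p=p,d=d,**w); cv2.imwrite("pics/w3.png",p[:,:,::-1])
E
```

```text
time_s: 5.6
position: [0.5258, -0.1457, 0.0484]
tool_rot: [[0.001, 1.0, -0.001], [1.0, -0.001, 0.001], [0.001, -0.001, -1.0]]
ft_force: [-0.7, 1.0, -2.5]
grip_width: 0.0213
gripper_force: 61.8
time_s: 5.9
position: [0.5263, -0.1461, 0.0489]
tool_rot: [[0.0, 1.0, 0.0], [1.0, -0.0, -0.0], [-0.0, 0.0, -1.0]]
ft_force: [0.2, 0.2, -2.3]
grip_width: 0.0211
gripper_force: 61.8
time_s: 6.7
position: [0.5265, -0.1461, 0.1494]
tool_rot: [[0.0, 1.0, 0.002], [1.0, -0.0, -0.001], [-0.001, 0.002, -1.0]]
ft_force: [-1.4, -0.1, -0.6]
grip_width: 0.0551
gripper_force: 0.0
```

View pics/w3.png

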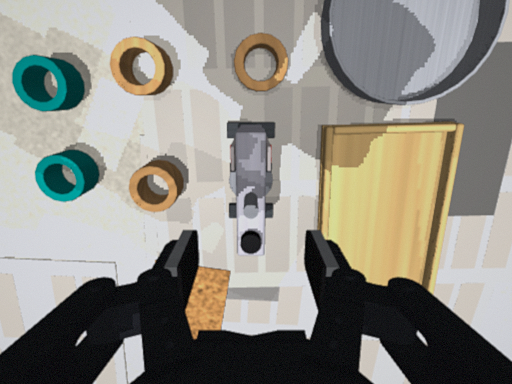

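The gauge stands over the block. Its rod head is the black disc at (250,243), and the beam runs along (250,130–255). I'll read the slide from the rod head's height above the beam top.

```bash
cat >> h.py <<'E'
def cloud(k=None):
    if k is None: w=camera_params("wrist"); p,d=get_image("wrist")
    else: f=np.load(f"pics/w{k}.npz"); p,d=f["p"],f["d"]; w={a:f[a] for a in "KRt"}
    v,u=np.mgrid[0:d.shape[0],0:d.shape[1]]
    X=(np.linalg.inv(w["K"])@np.stack([u.ravel(),v.ravel(),np.ones(u.size)]))*d.ravel()
    X=(np.array(w["R"]).T@(X-np.array(w["t"])[:,None])).T; X[d.ravel()==0]=9
    return p,X.reshape(*d.shape,3)
def slide(x,y,k=None):
    """read gauge standing with centre near x,y: rod head = highest flat spot near the centre"""
    p,X=cloud(k); S=X.reshape(-1,3); S=S[(S[:,2]>.03)&(S[:,2]<.14)&(abs(S[:,0]-x)<.03)&(abs(S[:,1]-y)<.06)]
    T=S[(abs(S[:,0]-x)<.012)&(abs(S[:,1]-y)<.05)&(S[:,2]<.09)&(S[:,2]>.078)]
    H=S[(np.hypot(S[:,0]-x,S[:,1]-y)<.016)]; z=np.percentile(H[:,2],97); H=H[H[:,2]>z-.003]
    B=S[(S[:,2]>.078)&(S[:,2]<.088)]
    print("rod z",z.round(4),len(H),H[:,:2].mean(0).round(4),"beam z",np.median(B[:,2]).round(4),"beam mid",((B.min(0)+B.max(0))/2)[:2].round(4),"slide est",(z-.08).round(4))
E
python3 - <<'E'
from h import *
slide(.526,-.1446,3)
p,X=cloud(3); print(X[243,250],X[230,250],X[200,250],X[150,250],X[235:250,245:256,2].round(3)[::5])
E
```

```text
rod z 0.1102 182 [ 0.5265 -0.1445] beam z 0.0836 beam mid [ 0.5263 -0.1446] slide est 0.0302
[ 0.52587369 -0.17806434  0.09223368] [ 0.52587193 -0.17055375  0.085552  ] [ 0.52593406 -0.14046633  0.1011036 ] [ 0.52594378 -0.10907628  0.08361343] [[0.09  0.092 0.092 0.092 0.091 0.091 0.091 0.091 0.092 0.09  0.091]
 [0.091 0.092 0.091 0.092 0.091 0.092 0.091 0.091 0.092 0.092 0.092]
 [0.092 0.091 0.092 0.09  0.092 0.093 0.092 0.092 0.092 0.092 0.092]]
```

The slide reads 30.2 mm on the block, and the gauge stands centred within 1 mm. Next is the first ring, at (.435,-.155).

```bash
python3 -m handwheel '[[[0,0,0.09],[0,0,0]],[[0,0,0.17],[0,0,0]],[[0,0,0.2],[0,0,0]],[[0,0,0.202],[0,0,0]],[[0,0,0.202],[0,0,0]]]' 0.65
python3 -m handwheel '[[[0,0,0],[0,0,0]],[[0,0,0],[0,0,0]],[[0,0,0],[0,0,0]],[[0,0,0],[0,0,0]],[[0,0,0],[0,0,0]],[[0,0,0],[0,0,0]]]' 0 60
python3 -m handwheel '[[[0,0,-0.05],[0,0,0]],[[0,0,-0.12],[0,0,0]],[[-0.01,-0.08,-0.13],[0,0,0]],[[-0.022,-0.16,-0.13],[0,0,0]],[[-0.022,-0.183,-0.11],[0,0,0]],[[-0.022,-0.183,-0.07],[0,0,0]],[[-0.022,-0.183,-0.035],[0,0,0]],[[-0.022,-0.183,-0.01],[0,0,0]],[[-0.022,-0.183,0],[0,0,0]],[[-0.022,-0.183,0],[0,0,0]]]'
python3 -m handwheel '[[[0,0,0],[0,0,0]],[[0,0,0],[0,0,0]],[[0,0,0],[0,0,0]]]'
python3 -m handwheel '[[[0,0,0],[0,0,0]],[[0,0,0],[0,0,0]],[[0,0,0],[0,0,0]],[[0,0,-0.04],[0,0,0]],[[0,0,-0.12],[0,0,0]],[[0,0,-0.2],[0,0,0]],[[0,0,-0.2],[0,0,0]]]' 0.65
python3 - <<'E'
from h import *
slide(.4352,-.1553)
E
```

```text
time_s: 7.25
position: [0.5262, -0.146, 0.0474]
tool_rot: [[0.0, 1.0, -0.001], [1.0, -0.0, 0.001], [0.001, -0.001, -1.0]]
ft_force: [-0.5, -0.3, 0.0]
grip_width: 0.0559
gripper_force: 0.0
time_s: 7.85
position: [0.5267, -0.1462, 0.0487]
tool_rot: [[0.0, 1.0, 0.002], [1.0, -0.0, -0.001], [-0.001, 0.002, -1.0]]
ft_force: [-0.9, 0.3, 7.1]
grip_width: 0.0215
gripper_force: 59.0
time_s: 8.85
position: [0.4342, -0.1566, 0.0487]
tool_rot: [[-0.0, 1.0, -0.001], [1.0, 0.0, 0.0], [0.0, -0.001, -1.0]]
ft_force: [-6.1, 2.5, 12.7]
grip_width: 0.0214
gripper_force: 62.6
time_s: 9.15
position: [0.4342, -0.1566, 0.0488]
tool_rot: [[-0.0, 1.0, -0.001], [1.0, 0.0, 0.0], [0.0, -0.001, -1.0]]
ft_force: [-5.8, 2.0, 11.5]
grip_width: 0.021
gripper_force: 62.6
time_s: 9.85
position: [0.4367, -0.1581, 0.1521]
tool_rot: [[0.0, 1.0, 0.008], [1.0, 0.0, -0.005], [-0.005, 0.008, -1.0]]
ft_force: [-0.5, 0.1, -0.2]
grip_width: 0.0554
gripper_force: 0.0
rod z 0.1101 180 [ 0.4342 -0.155 ] beam z 0.0836 beam mid [ 0.434  -0.1552] slide est 0.0301
```

```bash
python3 -m handwheel '[[[0,0,0.09],[0,0,0]],[[0,0,0.17],[0,0,0]],[[0,0,0.195],[0,0,0]],[[0,0,0.199],[0,0,0]],[[0,0,0.199],[0,0,0]]]' 0.65
python3 -m handwheel '[[[0,0,0],[0,0,0]],[[0,0,0],[0,0,0]],[[0,0,0],[0,0,0]],[[0,0,0],[0,0,0]],[[0,0,0],[0,0,0]],[[0,0,0],[0,0,0]]]' 0 60
python3 -m handwheel '[[[0,0,-0.05],[0,0,0]],[[0,0,-0.12],[0,0,0]],[[0.09,0,-0.13],[0,0,0]],[[0.18,0,-0.13],[0,0,0]],[[0.212,-0.002,-0.11],[0,0,0]],[[0.212,-0.002,-0.07],[0,0,0]],[[0.212,-0.002,-0.035],[0,0,0]],[[0.212,-0.002,-0.01],[0,0,0]],[[0.212,-0.002,-0.001],[0,0,0]],[[0.212,-0.002,-0.001],[0,0,0]]]'
python3 -m handwheel '[[[0,0,0],[0,0,0]],[[0,0,0],[0,0,0]],[[0,0,0],[0,0,0]]]'
python3 -m handwheel '[[[0,0,0],[0,0,0]],[[0,0,0],[0,0,0]],[[0,0,0],[0,0,0]],[[0,0,-0.04],[0,0,0]],[[0,0,-0.12],[0,0,0]],[[0,0,-0.2],[0,0,0]],[[0,0,-0.2],[0,0,0]]]' 0.65
python3 - <<'E'
from h import *
slide(.4331,-.0489)
E
```

```text
time_s: 10.4
position: [0.4346, -0.1568, 0.0478]
tool_rot: [[0.0, 1.0, -0.001], [1.0, -0.0, 0.001], [0.001, -0.001, -1.0]]
ft_force: [0.1, -0.2, -0.2]
grip_width: 0.0557
gripper_force: 0.0
time_s: 11.0
position: [0.435, -0.1571, 0.0489]
tool_rot: [[0.0, 1.0, 0.001], [1.0, -0.0, -0.001], [-0.001, 0.001, -1.0]]
ft_force: [-2.3, -0.1, 6.4]
grip_width: 0.0214
gripper_force: 60.4
time_s: 12.0
position: [0.4336, -0.0508, 0.0491]
tool_rot: [[0.0, 1.0, -0.0], [1.0, -0.0, 0.0], [0.0, -0.0, -1.0]]
ft_force: [-0.6, -0.1, -2.2]
grip_width: 0.0212
gripper_force: 60.3
time_s: 12.3
position: [0.4338, -0.0509, 0.049]
tool_rot: [[0.0, 1.0, 0.0], [1.0, -0.0, 0.0], [0.0, 0.0, -1.0]]
ft_force: [-1.3, 2.1, 1.6]
grip_width: 0.0215
gripper_force: 60.6
time_s: 13.0
position: [0.4359, -0.0517, 0.153]
tool_rot: [[0.0, 1.0, 0.009], [1.0, 0.0, -0.004], [-0.004, 0.009, -1.0]]
ft_force: [0.1, 0.7, -1.0]
grip_width: 0.0557
gripper_force: 0.0
rod z 0.1102 177 [ 0.4337 -0.0488] beam z 0.0836 beam mid [ 0.4336 -0.0488] slide est 0.0302
```

```bash
python3 -m handwheel '[[[0,0,0.09],[0,0,0]],[[0,0,0.17],[0,0,0]],[[0,0,0.195],[0,0,0]],[[0,0,0.2],[0,0,0]],[[0,0,0.2],[0,0,0]]]' 0.65
python3 -m handwheel '[[[0,0,0],[0,0,0]],[[0,0,0],[0,0,0]],[[0,0,0],[0,0,0]],[[0,0,0],[0,0,0]],[[0,0,0],[0,0,0]],[[0,0,0],[0,0,0]]]' 0 60
python3 -m handwheel '[[[0,0,-0.05],[0,0,0]],[[0,0,-0.12],[0,0,0]],[[0.09,0.014,-0.13],[0,0,0]],[[0.17,0.028,-0.13],[0,0,0]],[[0.196,0.028,-0.11],[0,0,0]],[[0.196,0.028,-0.07],[0,0,0]],[[0.196,0.028,-0.035],[0,0,0]],[[0.196,0.028,-0.01],[0,0,0]],[[0.196,0.028,0],[0,0,0]],[[0.196,0.028,0],[0,0,0]]]'
python3 -m handwheel '[[[0,0,0],[0,0,0]],[[0,0,0],[0,0,0]],[[0,0,0],[0,0,0]]]'
python3 -m handwheel '[[[0,0,0],[0,0,0]],[[0,0,0],[0,0,0]],[[0,0,0],[0,0,0]],[[0,0,-0.04],[0,0,0]],[[0,0,-0.12],[0,0,0]],[[0,0,-0.2],[0,0,0]],[[0,0,-0.2],[0,0,0]],[[0,0,-0.2],[0,0,0]]]' 0.65
cat >> h.py <<'E'
def top(X,x,y,r=.04,lo=.021):
    S=X.reshape(-1,3); S=S[(np.hypot(S[:,0]-x,S[:,1]-y)<r)&(S[:,2]>lo)&(S[:,2]<.05)]
    if len(S)<30: print((x,y),"none"); return
    z=np.percentile(S[:,2],80); T=S[S[:,2]>z-.003]; c,rr=cv2.minEnclosingCircle((T[:,:2]*1000).astype(np.float32))
    print((x,y),len(T),np.round(c,1),"r",round(rr,1),"z",round(z,4))
E
python3 - <<'E'
from h import *
slide(.4477,.049)
w=camera_params("wrist"); p,d=get_image("wrist"); np.savez("pics/w4.npz",p=p,d=d,**w); p,X=cloud(4)
for q in ((.446,.151),(.5362,.0556),(.535,-.045)): top(X,*q)
E
```

```text
time_s: 13.55
position: [0.4336, -0.0509, 0.0483]
tool_rot: [[0.0, 1.0, -0.001], [1.0, -0.0, 0.001], [0.001, -0.001, -1.0]]
ft_force: [-0.2, 0.0, -0.2]
grip_width: 0.0556
gripper_force: 0.0
time_s: 14.15
position: [0.4341, -0.0511, 0.0495]
tool_rot: [[0.0, 1.0, 0.001], [1.0, -0.0, -0.001], [-0.001, 0.001, -1.0]]
ft_force: [-1.7, 0.3, 7.4]
grip_width: 0.0215
gripper_force: 58.8
time_s: 15.15
position: [0.447, 0.0471, 0.0495]
tool_rot: [[-0.0, 1.0, -0.001], [1.0, 0.0, 0.0], [0.0, -0.001, -1.0]]
ft_force: [-5.6, 2.0, 13.2]
grip_width: 0.0211
gripper_force: 62.4
time_s: 15.45
position: [0.447, 0.0471, 0.0495]
tool_rot: [[0.0, 1.0, -0.001], [1.0, -0.0, 0.0], [0.0, -0.001, -1.0]]
ft_force: [-5.7, 2.2, 12.2]
grip_width: 0.0215
gripper_force: 62.4
time_s: 16.25
position: [0.4479, 0.047, 0.149]
tool_rot: [[0.0, 1.0, 0.001], [1.0, -0.0, -0.0], [-0.0, 0.001, -1.0]]
ft_force: [-0.7, 0.4, -0.4]
grip_width: 0.0553
gripper_force: 0.0
rod z 0.1142 191 [0.4471 0.0495] beam z 0.0836 beam mid [0.4478 0.0496] slide est 0.0342
(0.446, 0.151) 1585 [445.6 152.6] r 22.9 z 0.03
(0.5362, 0.0556) 1440 [535.8  55.9] r 22.9 z 0.03
(0.535, -0.045) 215 [545.8 -35.9] r 17.0 z 0.0261
```

Ring r4 reads 34 mm, which is wrong. Next is r3, then r1 in the same command.

```bash
python3 -m handwheel '[[[0,0,0.09],[0,0,0]],[[0,0,0.17],[0,0,0]],[[0,0,0.195],[0,0,0]],[[0,0,0.199],[0,0,0]],[[0,0,0.199],[0,0,0]]]' 0.65
python3 -m handwheel '[[[0,0,0],[0,0,0]],[[0,0,0],[0,0,0]],[[0,0,0],[0,0,0]],[[0,0,0],[0,0,0]],[[0,0,0],[0,0,0]],[[0,0,0],[0,0,0]]]' 0 60
python3 -m handwheel '[[[0,0,-0.05],[0,0,0]],[[0,0,-0.12],[0,0,0]],[[0.09,-0.002,-0.13],[0,0,0]],[[0.17,-0.004,-0.13],[0,0,0]],[[0.206,-0.004,-0.11],[0,0,0]],[[0.206,-0.004,-0.07],[0,0,0]],[[0.206,-0.004,-0.035],[0,0,0]],[[0.206,-0.004,-0.01],[0,0,0]],[[0.206,-0.004,0],[0,0,0]],[[0.206,-0.004,0],[0,0,0]]]'
python3 -m handwheel '[[[0,0,0],[0,0,0]],[[0,0,0],[0,0,0]],[[0,0,0],[0,0,0]]]'
python3 -m handwheel '[[[0,0,0],[0,0,0]],[[0,0,0],[0,0,0]],[[0,0,0],[0,0,0]],[[0,0,-0.04],[0,0,0]],[[0,0,-0.12],[0,0,0]],[[0,0,-0.2],[0,0,0]],[[0,0,-0.2],[0,0,0]],[[0,0,-0.2],[0,0,0]]]' 0.65
python3 - <<'E'
from h import *
slide(.4456,.1526)
w=camera_params("wrist"); p,d=get_image("wrist"); np.savez("pics/w5.npz",p=p,d=d,**w); cv2.imwrite("pics/w5.png",p[:,:,::-1]); p,X=cloud(5)
for q in ((.5362,.0556),(.446,.05)): top(X,*q)
S=X.reshape(-1,3); S=S[(np.hypot(S[:,0]-.487,S[:,1]-.317)<.06)&(S[:,2]>.047)&(S[:,2]<.06)]; print("pin top",len(S),S.mean(0) if len(S) else 0)
E
```

```text
time_s: 16.85
position: [0.4476, 0.047, 0.0488]
tool_rot: [[0.0, 1.0, -0.002], [1.0, -0.0, 0.0], [0.0, -0.002, -1.0]]
ft_force: [-0.9, -0.4, -0.3]
grip_width: 0.0555
gripper_force: 0.0
time_s: 17.45
position: [0.448, 0.047, 0.0499]
tool_rot: [[0.0, 1.0, 0.001], [1.0, -0.0, -0.0], [-0.0, 0.001, -1.0]]
ft_force: [-1.5, -0.2, 6.4]
grip_width: 0.0211
gripper_force: 60.6
time_s: 18.45
position: [0.4453, 0.1502, 0.0499]
tool_rot: [[0.0, 1.0, -0.001], [1.0, -0.0, 0.0], [0.0, -0.001, -1.0]]
ft_force: [-4.1, 1.0, 7.4]
grip_width: 0.0212
gripper_force: 61.5
time_s: 18.75
position: [0.4452, 0.1501, 0.05]
tool_rot: [[0.0, 1.0, -0.001], [1.0, -0.0, 0.0], [0.0, -0.001, -1.0]]
ft_force: [-4.6, 0.5, 6.0]
grip_width: 0.0214
gripper_force: 61.5
time_s: 19.55
position: [0.446, 0.15, 0.1496]
tool_rot: [[0.0, 1.0, 0.001], [1.0, -0.0, 0.0], [0.0, 0.001, -1.0]]
ft_force: [-0.0, 0.9, -0.7]
grip_width: 0.0555
gripper_force: 0.0
rod z 0.1102 185 [0.4453 0.1527] beam z 0.0836 beam mid [0.445  0.1525] slide est 0.0302
(0.5362, 0.0556) 266 [546.1  65.9] r 16.6 z 0.0301
(0.446, 0.05) 879 [447.9  49.8] r 23.0 z 0.0339
pin top 0 0
```

```bash
python3 -m handwheel '[[[0,0,0.09],[0,0,0]],[[0,0,0.17],[0,0,0]],[[0,0,0.195],[0,0,0]],[[0,0,0.199],[0,0,0]],[[0,0,0.199],[0,0,0]]]' 0.65
python3 -m handwheel '[[[0,0,0],[0,0,0]],[[0,0,0],[0,0,0]],[[0,0,0],[0,0,0]],[[0,0,0],[0,0,0]],[[0,0,0],[0,0,0]],[[0,0,0],[0,0,0]]]' 0 60
python3 -m handwheel '[[[0,0,-0.05],[0,0,0]],[[0,0,-0.12],[0,0,0]],[[-0.06,0.06,-0.13],[0,0,0]],[[-0.12,0.12,-0.13],[0,0,0]],[[-0.175,0.17,-0.13],[0,0,0]],[[-0.193,0.181,-0.1],[0,0,0]],[[-0.193,0.181,-0.06],[0,0,0]],[[-0.193,0.181,-0.025],[0,0,0]],[[-0.193,0.181,-0.005],[0,0,0]],[[-0.193,0.181,0],[0,0,0]]]'
python3 -m handwheel '[[[0,0,0],[0,0,0]],[[0,0,0],[0,0,0]],[[0,0,0],[0,0,0]],[[0,0,0],[0,0,0]]]'
python3 -m handwheel '[[[0,0,0],[0,0,0]],[[0,0,0],[0,0,0]],[[0,0,0],[0,0,0]],[[0,0,-0.04],[0,0,0]],[[0,0,-0.12],[0,0,0]],[[0,0,-0.2],[0,0,0]],[[0,0,-0.2],[0,0,0]],[[0,0,-0.2],[0,0,0]]]' 0.65
python3 - <<'E'
from h import *
slide(.5358,.0559)
w=camera_params("wrist"); p,d=get_image("wrist"); np.savez("pics/w6.npz",p=p,d=d,**w); p,X=cloud(6)
for q in ((.535,-.045),(.446,.05),(.446,.152)): top(X,*q)
E
```

```text
time_s: 20.15
position: [0.4457, 0.15, 0.0493]
tool_rot: [[0.0, 1.0, -0.002], [1.0, -0.0, -0.0], [-0.0, -0.002, -1.0]]
ft_force: [-0.5, 0.4, 0.3]
grip_width: 0.0554
gripper_force: 0.0
time_s: 20.75
position: [0.4461, 0.1501, 0.0504]
tool_rot: [[0.0, 1.0, 0.001], [1.0, -0.0, 0.0], [0.0, 0.001, -1.0]]
ft_force: [-2.0, -1.0, 6.8]
grip_width: 0.0211
gripper_force: 60.2
time_s: 21.75
position: [0.5355, 0.0534, 0.0502]
tool_rot: [[-0.0, 1.0, -0.002], [1.0, 0.0, -0.001], [-0.001, -0.002, -1.0]]
ft_force: [-11.7, -3.0, 28.3]
grip_width: 0.0213
gripper_force: 64.6
time_s: 22.15
position: [0.5359, 0.0535, 0.0503]
tool_rot: [[-0.0, 1.0, -0.001], [1.0, 0.0, -0.0], [-0.0, -0.001, -1.0]]
ft_force: [-5.0, -1.9, 6.3]
grip_width: 0.021
gripper_force: 61.7
time_s: 22.95
position: [0.5365, 0.0536, 0.1501]
tool_rot: [[0.0, 1.0, 0.002], [1.0, -0.0, -0.0], [-0.0, 0.002, -1.0]]
ft_force: [-0.0, 1.1, -0.0]
grip_width: 0.0555
gripper_force: 0.0
rod z 0.1101 184 [0.5362 0.0561] beam z 0.0836 beam mid [0.5363 0.0557] slide est 0.0301
(0.535, -0.045) 768 [535.2 -44.8] r 22.8 z 0.0261
(0.446, 0.05) 1142 [447.9  49.5] r 23.2 z 0.0338
(0.446, 0.152) 1554 [446.2 152.6] r 23.0 z 0.0299
```

```bash
python3 -m handwheel '[[[0,0,0.09],[0,0,0]],[[0,0,0.17],[0,0,0]],[[0,0,0.195],[0,0,0]],[[0,0,0.202],[0,0,0]],[[0,0,0.202],[0,0,0]]]' 0.65
python3 -m handwheel '[[[0,0,0],[0,0,0]],[[0,0,0],[0,0,0]],[[0,0,0],[0,0,0]],[[0,0,0],[0,0,0]],[[0,0,0],[0,0,0]],[[0,0,0],[0,0,0]]]' 0 60
python3 -m handwheel '[[[0,0,-0.05],[0,0,0]],[[0,0,-0.12],[0,0,0]],[[-0.09,-0.002,-0.13],[0,0,0]],[[-0.17,-0.002,-0.13],[0,0,0]],[[-0.202,-0.002,-0.11],[0,0,0]],[[-0.202,-0.002,-0.07],[0,0,0]],[[-0.202,-0.002,-0.035],[0,0,0]],[[-0.202,-0.002,-0.01],[0,0,0]],[[-0.202,-0.002,-0.002],[0,0,0]],[[-0.202,-0.002,-0.002],[0,0,0]]]'
python3 -m handwheel '[[[0,0,0],[0,0,0]],[[0,0,0],[0,0,0]],[[0,0,0],[0,0,0]]]'
python3 -m handwheel '[[[0,0,0],[0,0,0]],[[0,0,0],[0,0,0]],[[0,0,0],[0,0,0]],[[0,0,-0.04],[0,0,0]],[[0,0,-0.12],[0,0,0]],[[0,0,-0.2],[0,0,0]],[[0,0,-0.2],[0,0,0]],[[0,0,-0.2],[0,0,0]]]' 0.65
python3 - <<'E'
from h import *
slide(.5352,-.0448)
w=camera_params("wrist"); p,d=get_image("wrist"); np.savez("pics/w7.npz",p=p,d=d,**w); p,X=cloud(7)
for q in ((.433,-.049),(.446,.05),(.526,-.145),(.536,.056)): top(X,*q)
E
```

```text
time_s: 23.55
position: [0.5361, 0.0535, 0.048]
tool_rot: [[0.0, 1.0, -0.002], [1.0, -0.0, 0.0], [0.0, -0.002, -1.0]]
ft_force: [-0.3, 0.0, -0.4]
grip_width: 0.0555
gripper_force: 0.0
time_s: 24.15
position: [0.5366, 0.0535, 0.0496]
tool_rot: [[0.0, 1.0, 0.001], [1.0, -0.0, -0.0], [-0.0, 0.001, -1.0]]
ft_force: [-1.9, -0.3, 7.2]
grip_width: 0.0209
gripper_force: 58.9
time_s: 25.15
position: [0.5348, -0.0471, 0.0497]
tool_rot: [[0.0, 1.0, -0.001], [1.0, -0.0, 0.0], [0.0, -0.001, -1.0]]
ft_force: [-3.2, 0.3, 1.5]
grip_width: 0.0213
gripper_force: 60.5
time_s: 25.45
position: [0.5352, -0.0473, 0.0497]
tool_rot: [[0.0, 1.0, -0.0], [1.0, -0.0, 0.0], [0.0, -0.0, -1.0]]
ft_force: [-1.8, 0.8, 0.3]
grip_width: 0.0215
gripper_force: 60.5
time_s: 26.25
position: [0.5355, -0.0475, 0.1502]
tool_rot: [[0.0, 1.0, 0.002], [1.0, -0.0, -0.0], [-0.0, 0.002, -1.0]]
ft_force: [-0.1, 0.6, -0.3]
grip_width: 0.0555
gripper_force: 0.0
rod z 0.1061 173 [ 0.5352 -0.0448] beam z 0.0836 beam mid [ 0.5352 -0.0447] slide est 0.0261
(0.433, -0.049) 1126 [433.3 -48.5] r 22.9 z 0.0299
(0.446, 0.05) 1598 [448.   49.2] r 22.9 z 0.0339
(0.526, -0.145) 841 [ 526.  -144.3] r 18.0 z 0.0302
(0.536, 0.056) 1929 [536.4  55.7] r 22.9 z 0.0301
```

All the gaugings are done: r2 reads 26, r4 reads 34, and the others read 30 mm like the block. Now I'll put the gauge back on its mat.

```bash
python3 -m handwheel '[[[0,0,0.09],[0,0,0]],[[0,0,0.17],[0,0,0]],[[0,0,0.195],[0,0,0]],[[0,0,0.2],[0,0,0]],[[0,0,0.2],[0,0,0]]]' 0.65
python3 -m handwheel '[[[0,0,0],[0,0,0]],[[0,0,0],[0,0,0]],[[0,0,0],[0,0,0]],[[0,0,0],[0,0,0]],[[0,0,0],[0,0,0]],[[0,0,0],[0,0,0]]]' 0 60
python3 -m handwheel '[[[0,0,-0.05],[0,0,0]],[[0,0,-0.12],[0,0,0]],[[-0.07,-0.02,-0.14],[0,0,0]],[[-0.15,-0.045,-0.14],[0,0,0]],[[-0.23,-0.07,-0.14],[0,0,0]],[[-0.31,-0.095,-0.14],[0,0,0]],[[-0.39,-0.12,-0.14],[0,0,0]],[[-0.47,-0.145,-0.14],[0,0,0]],[[-0.53,-0.165,-0.14],[0,0,0]],[[-0.542,-0.168,-0.14],[0,0,0]]]'
python3 -m handwheel '[[[0,0,0.03],[0,0,0]],[[0,0,0.08],[0,0,0]],[[0,0,0.115],[0,0,0]],[[0,0,0.13],[0,0,0]],[[0,0,0.134],[0,0,0]],[[0,0,0.134],[0,0,0]],[[0,0,0.134],[0,0,0]],[[0,0,0.134],[0,0,0]]]'
python3 -m handwheel '[[[0,0,0],[0,0,0]],[[0,0,0],[0,0,0]],[[0,0,0],[0,0,0]],[[0,0,-0.04],[0,0,0]],[[0,0,-0.12],[0,0,0]],[[0,0,-0.2],[0,0,0]],[[0,0,-0.2],[0,0,0]],[[0,0,-0.2],[0,0,0]]]' 0.7
python3 - <<'E'
from h import *
slide(.451,-.316); print(observe()["position"])
E
```

```text
time_s: 26.85
position: [0.5351, -0.0475, 0.0492]
tool_rot: [[0.0, 1.0, -0.001], [1.0, -0.0, 0.0], [0.0, -0.001, -1.0]]
ft_force: [0.5, -0.4, 0.7]
grip_width: 0.0554
gripper_force: 0.0
time_s: 27.45
position: [0.5356, -0.0476, 0.0506]
tool_rot: [[0.0, 1.0, 0.001], [1.0, -0.0, -0.0], [-0.0, 0.001, -1.0]]
ft_force: [-1.2, -0.5, 6.6]
grip_width: 0.0212
gripper_force: 59.0
time_s: 28.45
position: [0.4499, -0.3214, 0.1193]
tool_rot: [[0.004, 1.0, -0.001], [1.0, -0.004, -0.0], [-0.0, -0.001, -1.0]]
ft_force: [0.3, 0.6, -4.0]
grip_width: 0.0214
gripper_force: 59.9
time_s: 29.25
position: [0.4513, -0.3179, 0.0535]
tool_rot: [[-0.0, 1.0, 0.0], [1.0, 0.0, 0.0], [0.0, 0.0, -1.0]]
ft_force: [-2.6, 5.0, 6.4]
grip_width: 0.0215
gripper_force: 61.7
time_s: 30.05
position: [0.4514, -0.3187, 0.1533]
tool_rot: [[0.0, 1.0, 0.001], [1.0, -0.0, -0.001], [-0.001, 0.001, -1.0]]
ft_force: [-0.9, -0.3, -0.6]
grip_width: 0.0597
gripper_force: 0.0
rod z 0.0878 1068 [ 0.4515 -0.3157] beam z 0.0865 beam mid [ 0.4515 -0.3149] slide est 0.0078
[ 0.45107082 -0.31828294  0.15220609]
```

```bash
python3 -m handwheel '[[[0.1,0.006,-0.1],[0,0,0]],[[0.2,0.015,-0.2],[0,0,0]],[[0.3,0.02,-0.2],[0,0,0]],[[0.4,0.03,-0.2],[0,0,0]],[[0.5,0.04,-0.2],[0,0,0]],[[0.6,0.05,-0.2],[0,0,0]],[[0.7,0.06,-0.2],[0,0,0]],[[0.8,0.06,-0.2],[0,0,0]],[[0.9,0.06,-0.2],[0,0,0]],[[0.99,0.06,-0.2],[0,0,0]]]' 0.85
python3 -m handwheel '[[[0,0,0],[0,0,0]],[[0,0,0],[0,0,0]],[[0,0,0],[0,0,0]]]'
python3 - <<'E'
from h import *
w=camera_params("wrist"); p,d=get_image("wrist"); np.savez("pics/w8.npz",p=p,d=d,**w); cv2.imwrite("pics/w8.png",p[:,:,::-1]); p,X=cloud(8)
for q in ((.446,.1525),(.536,.056),(.448,.049)): top(X,*q)
S=X.reshape(-1,3); S=S[(np.hypot(S[:,0]-.487,S[:,1]-.317)<.06)]
print(len(S)); T=S[(S[:,2]>.047)&(S[:,2]<.06)]; c,r=cv2.minEnclosingCircle((T[:,:2]*1000).astype(np.float32)); print("pin top",len(T),np.round(c,1),round(r,1),T.mean(0).round(4),np.percentile(T[:,2],90))
T=S[(S[:,2]>.008)&(S[:,2]<.016)]; print("board",cv2.minAreaRect((T[:,:2]*1000).astype(np.float32)))
print(observe()["position"])
E
```

```text
time_s: 31.1
position: [0.4806, 0.1494, 0.2513]
tool_rot: [[0.0, 1.0, -0.003], [1.0, -0.0, -0.0], [-0.0, -0.003, -1.0]]
ft_force: [1.2, -0.3, -0.7]
grip_width: 0.0724
gripper_force: 0.0
time_s: 31.4
position: [0.4811, 0.1465, 0.2519]
tool_rot: [[0.001, 1.0, -0.002], [1.0, -0.001, -0.0], [-0.0, -0.002, -1.0]]
ft_force: [0.5, -0.4, 0.8]
grip_width: 0.0722
gripper_force: 0.0
(0.446, 0.1525) 620 [446.4 152.8] r 22.8 z 0.03
(0.536, 0.056) 623 [536.4  56.3] r 22.9 z 0.0302
(0.448, 0.049) 505 [448.   49.9] r 22.8 z 0.034
5283
pin top 94 [486.8 312.8] 8.8 [0.4867 0.3112 0.0494] 0.05162557016455898
board ((483.6938171386719, 303.36322021484375), (55.23508834838867, 90.08285522460938), 80.8653335571289)
[0.48127161 0.1462129  0.25215755]
```

View pics/w8.png

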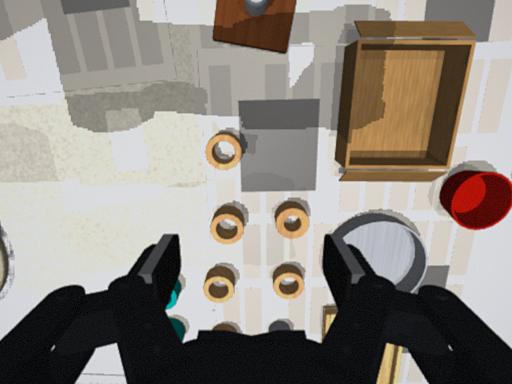

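The wrist view shows the pin clipped at the top edge at (258,3), with the carton at (405,105), the tin at (375,255) and r3 at (223,151). I'll grasp r3 and carry it toward the pin, then measure the pin from closer.

```bash
python3 -m handwheel '[[[0.013,-0.07,0.08],[0,0,0]],[[0.013,-0.07,0.18],[0,0,0]],[[0.013,-0.07,0.28],[0,0,0]],[[0.013,-0.07,0.37],[0,0,0]],[[0.013,-0.07,0.44],[0,0,0]],[[0.013,-0.07,0.485],[0,0,0]],[[0.013,-0.07,0.5],[0,0,0]],[[0.013,-0.07,0.5],[0,0,0]],[[0.013,-0.07,0.5],[0,0,0]]]' 0.85
python3 -m handwheel '[[[0,0,0],[0,0,0]],[[0,0,0],[0,0,0]],[[0,0,0],[0,0,0]],[[0,0,0],[0,0,0]],[[0,0,0],[0,0,0]]]' 0 30
python3 -m handwheel '[[[0,0,-0.06],[0,0,0]],[[0,0,-0.14],[0,0,0]],[[0,0,-0.2],[0,0,0]],[[0.06,0.04,-0.2],[0,0,0]],[[0.135,0.08,-0.2],[0,0,0]],[[0.135,0.08,-0.2],[0,0,0]],[[0.135,0.08,-0.2],[0,0,0]],[[0.135,0.08,-0.2],[0,0,0]]]'
python3 - <<'E'
from h import *
w=camera_params("wrist"); p,d=get_image("wrist"); np.savez("pics/w9.npz",p=p,d=d,**w); cv2.imwrite("pics/w9.png",p[:,:,::-1]); p,X=cloud(9)
S=X.reshape(-1,3); S=S[(np.hypot(S[:,0]-.487,S[:,1]-.317)<.06)]
T=S[(S[:,2]>.0495)&(S[:,2]<.06)]; c,r=cv2.minEnclosingCircle((T[:,:2]*1000).astype(np.float32)); print("pin top",len(T),np.round(c,1),round(r,1),T.mean(0).round(4),np.percentile(T[:,2],90))
T=S[(S[:,2]>.008)&(S[:,2]<.016)]; print("board",cv2.minAreaRect((T[:,:2]*1000).astype(np.float32)))
o=observe();print(o["position"],o["tool_rot"].round(3)[:,2])
E
```

```text
time_s: 32.35
position: [0.4469, 0.1535, 0.0038]
tool_rot: [[0.001, 1.0, 0.002], [1.0, -0.001, 0.0], [0.0, 0.002, -1.0]]
ft_force: [0.4, 0.4, -0.1]
grip_width: 0.0726
gripper_force: 0.0
time_s: 32.85
position: [0.4467, 0.1539, 0.004]
tool_rot: [[0.0, 1.0, 0.002], [1.0, -0.0, 0.0], [0.0, 0.002, -1.0]]
ft_force: [-1.3, -2.4, 8.7]
grip_width: 0.0455
gripper_force: 29.6
time_s: 33.65
position: [0.4856, 0.2209, 0.1028]
tool_rot: [[0.0, 1.0, -0.001], [1.0, -0.0, -0.0], [-0.0, -0.001, -1.0]]
ft_force: [0.1, 0.3, -0.1]
grip_width: 0.0454
gripper_force: 31.2
pin top 1072 [486.3 320.5] 11.7 [0.4865 0.3206 0.0514] 0.052360581073706745
board ((486.2081298828125, 320.3990783691406), (89.11273956298828, 90.26434326171875), 80.50381469726562)
[0.48569526 0.22072508 0.10288306] [-0. -0. -1.]
```

View pics/w9.png

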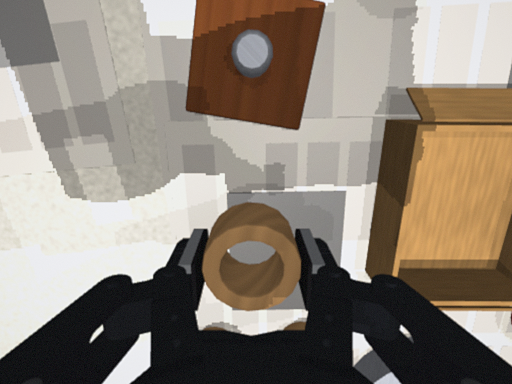

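The pin is at (252,52) and measures (.4864,.3205). The ring is held level in the fingers at (252,257). I'll check its centre relative to the TCP.

```bash
cat >> h.py <<'E'
def held(k=None):
    """centre of the top rim of the ring in the fingers, by colour and depth"""
    o=observe()["position"]; p,X=cloud(k); hsv=cv2.cvtColor(p,cv2.COLOR_RGB2HSV)
    m=(hsv[...,0]<22)&(hsv[...,1]>60)&(np.hypot(X[...,0]-o[0],X[...,1]-o[1])<.04)&(X[...,2]>o[2]-.03)
    S=X[m]; z=np.percentile(S[:,2],90); S=S[S[:,2]>z-.003]; c,r=cv2.minEnclosingCircle((S[:,:2]*1000).astype(np.float32))
    A=np.c_[S[:,:2],np.ones(len(S))]; n=np.linalg.lstsq(A,S[:,2],rcond=None)[0]
    print("held top",z.round(4),np.round(c,1),"r",round(r,1),"rel TCP mm",(np.array(c)-o[:2]*1000).round(1),"tilt",n[:2].round(3),"pos",o.round(4))
E
python3 -c "
from h import *
held(9)"
```

```text
held top 0.1289 [487.5 226.4] r 30.0 rel TCP mm [1.8 5.6] tilt [0.004 0.058] pos [0.4857 0.2207 0.1029]
```

```bash
python3 -m handwheel '[[[0.08,0,0],[0,0,0]],[[0.16,0.001,0],[0,0,0]],[[0.202,0.001,0],[0,0,0]],[[0.202,0.001,0.03],[0,0,0]],[[0.202,0.001,0.07],[0,0,0]],[[0.202,0.001,0.095],[0,0,0]],[[0.202,0.001,0.104],[0,0,0]],[[0.202,0.001,0.104],[0,0,0]],[[0.202,0.001,0.104],[0,0,0]],[[0.202,0.001,0.104],[0,0,0]]]'
python3 -m handwheel '[[[0,0,0],[0,0,0]],[[0,0,0],[0,0,0]],[[0,0,0],[0,0,0]],[[0,0,0],[0,0,0]]]' 0.85
cat >> h.py <<'E'
def onpin(k=None):
    p,X=cloud(k); hsv=cv2.cvtColor(p,cv2.COLOR_RGB2HSV)
    m=(hsv[...,0]<22)&(hsv[...,1]>60)&(np.hypot(X[...,0]-.4864,X[...,1]-.3205)<.035)&(X[...,2]>.022)&(X[...,2]<.1)
    S=X[m]; z=np.percentile(S[:,2],90); T=S[abs(S[:,2]-z)<.003]; c,r=cv2.minEnclosingCircle((T[:,:2]*1000).astype(np.float32))
    print("pin ring top z",z.round(4),len(T),np.round(c,1),round(r,1)); return p
E
python3 - <<'E'
from h import *
p=onpin(); cv2.imwrite("pics/w10.png",p[:,:,::-1])
E
```

```text
time_s: 34.7
position: [0.4871, 0.3224, 0.0516]
tool_rot: [[0.0, 1.0, 0.001], [1.0, -0.0, 0.001], [0.001, 0.001, -1.0]]
ft_force: [0.1, -0.6, -0.0]
grip_width: 0.0451
gripper_force: 31.1
time_s: 35.1
position: [0.4867, 0.3224, 0.0508]
tool_rot: [[0.0, 1.0, 0.0], [1.0, -0.0, 0.0], [0.0, 0.0, -1.0]]
ft_force: [-0.5, 0.1, -0.5]
grip_width: 0.0725
gripper_force: 0.0
pin ring top z 0.0422 2567 [487.1 321.4] 23.2
```

View pics/w10.png

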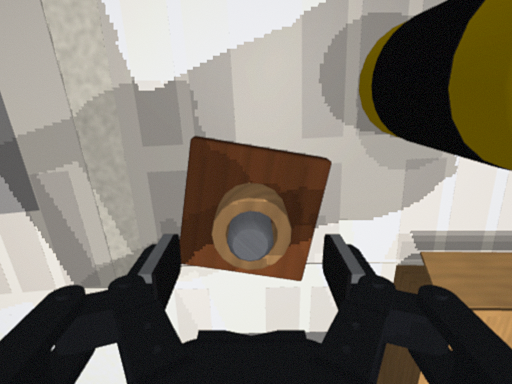

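The ring is fully down on the pin, with its top at z .042 at pixel (252,235), so r3 fits. I'll regrasp it and measure the containers from the saved pictures.

```bash
python3 -m handwheel '[[[-0.002,-0.001,0.03],[0,0,0]],[[-0.002,-0.001,0.06],[0,0,0]],[[-0.002,-0.001,0.07],[0,0,0]],[[-0.002,-0.001,0.07],[0,0,0]]]' 0.85
python3 -m handwheel '[[[0,0,0],[0,0,0]],[[0,0,0],[0,0,0]],[[0,0,0],[0,0,0]],[[0,0,0],[0,0,0]],[[0,0,0],[0,0,0]]]' 0 30
python3 -m handwheel '[[[0,0,-0.05],[0,0,0]],[[0,0,-0.12],[0,0,0]],[[0,0,-0.2],[0,0,0]],[[0,0,-0.24],[0,0,0]],[[0,0,-0.24],[0,0,0]]]'
python3 - <<'E'
from h import *
for k,n,x0,y0,lo,hi,r in ((2,"tray",.657,-.192,.016,.026,.13),(1,"tray",.657,-.192,.016,.026,.13),(7,"tray",.657,-.192,.016,.026,.13),(7,"tin",.657,-.011,.029,.036,.08),(8,"tin",.657,-.011,.029,.036,.08),(6,"tin",.657,-.011,.029,.036,.08),(8,"carton",.655,.202,.0475,.053,.12),(5,"carton",.655,.202,.0475,.053,.12)):
    p,X=cloud(k); S=X.reshape(-1,3); T=S[(np.hypot(S[:,0]-x0,S[:,1]-y0)<r)&(S[:,2]>lo)&(S[:,2]<hi)]
    if len(T)<30: continue
    c,s,a=cv2.minAreaRect((T[:,:2]*1000).astype(np.float32)); print(k,n,len(T),np.round(c,1),np.round(s,1),round(a,1),T.min(0).round(3),T.max(0).round(3))
o=observe();print(o["position"],o["grip_width"],o["q"].round(0))
go([.657,-.14,.11],0)
E
```

```text
time_s: 35.55
position: [0.4859, 0.3213, 0.0153]
tool_rot: [[0.0, 1.0, -0.001], [1.0, -0.0, -0.0], [-0.0, -0.001, -1.0]]
ft_force: [0.2, -0.8, 0.3]
grip_width: 0.0725
gripper_force: 0.0
time_s: 36.05
position: [0.4866, 0.3216, 0.0167]
tool_rot: [[0.0, 1.0, 0.002], [1.0, -0.0, 0.001], [0.001, 0.002, -1.0]]
ft_force: [-0.8, -0.1, 5.3]
grip_width: 0.0452
gripper_force: 31.0
time_s: 36.55
position: [0.4873, 0.3219, 0.139]
tool_rot: [[0.0, 1.0, 0.006], [1.0, -0.0, 0.002], [0.002, 0.006, -1.0]]
ft_force: [0.2, 0.0, -0.8]
grip_width: 0.0455
gripper_force: 31.0
2 tray 2928 [ 627.2 -194.1] [190.9 188.4] 1.6 [ 0.531 -0.288  0.016] [ 0.725 -0.101  0.024]
1 tray 1646 [ 632.8 -178.5] [179.2 218. ] 2.0 [ 0.542 -0.286  0.016] [ 0.724 -0.067  0.026]
7 tray 2352 [ 631.7 -177.2] [179.9 219.9] 1.0 [ 0.541 -0.286  0.016] [ 0.723 -0.067  0.026]
7 tin 2050 [657.3  -9.5] [138.6 138.9] 70.5 [ 0.588 -0.079  0.029] [0.727 0.06  0.034]
8 tin 402 [680.1  17.8] [ 68.3 139.6] 50.0 [ 0.605 -0.052  0.029] [0.727 0.061 0.035]
6 tin 1016 [663.2   9.6] [ 99.9 140.3] 73.8 [ 0.588 -0.056  0.029] [0.727 0.061 0.033]
8 carton 2727 [656.3 207.1] [153.9 126.4] 89.5 [0.593 0.13  0.048] [0.72  0.284 0.053]
5 carton 2646 [632.3 207.5] [ 80.3 153.2] 0.1 [0.592 0.131 0.048] [0.673 0.284 0.053]
[0.48731612 0.32194266 0.13897191] 0.04547615106171039 [22. 30. 77. -0. 73. 22.]
shift [-0.924   0.3391  0.0578] turn [ 0.0019 -0.0007 -0.    ]
```

```bash
python3 -m handwheel '[[[-0.914,0.345,0],[0,0,0]],[[-0.914,0.345,0],[0,0,0]],[[-0.914,0.345,0],[0,0,0]],[[-0.914,0.345,0],[0,0,0]],[[-0.914,0.345,0],[0,0,0]],[[-0.914,0.345,0],[0,0,0]],[[-0.914,0.345,0],[0,0,0]],[[-0.914,0.345,0],[0,0,0]],[[-0.914,0.345,0],[0,0,0]],[[-0.914,0.345,0],[0,0,0]]]'
python3 -m handwheel '[[[0,0,0],[0,0,0]],[[0,0,0],[0,0,0]]]'
python3 -c "
from h import *
go([.660,-.135,.014],0)"
```

```text
time_s: 37.55
position: [0.6587, -0.1385, 0.1341]
tool_rot: [[0.002, 1.0, -0.002], [1.0, -0.002, 0.0], [0.0, -0.002, -1.0]]
ft_force: [-0.6, -1.0, 0.1]
grip_width: 0.0451
gripper_force: 31.0
time_s: 37.75
position: [0.6581, -0.1361, 0.1341]
tool_rot: [[0.002, 1.0, -0.002], [1.0, -0.002, 0.001], [0.001, -0.002, -1.0]]
ft_force: [-1.2, -0.1, -1.1]
grip_width: 0.0453
gripper_force: 31.0
shift [0.0019 0.0044 0.2401] turn [-0.0008 -0.0004 -0.0005]
```

```bash
python3 -m handwheel '[[[0.002,0.004,0.08],[0,0,0]],[[0.002,0.004,0.15],[0,0,0]],[[0.002,0.004,0.21],[0,0,0]],[[0.002,0.004,0.236],[0,0,0]],[[0.002,0.004,0.24],[0,0,0]],[[0.002,0.004,0.24],[0,0,0]],[[0.002,0.004,0.24],[0,0,0]]]'
python3 -m handwheel '[[[0,0,0],[0,0,0]],[[0,0,0],[0,0,0]],[[0,0,0],[0,0,0]],[[0,0,-0.06],[0,0,0]],[[0,0,-0.15],[0,0,0]],[[0,0,-0.24],[0,0,0]],[[-0.02,-0.1,-0.24],[0,0,0]],[[-0.03,-0.2,-0.24],[0,0,0]],[[-0.03,-0.26,-0.24],[0,0,0]],[[-0.03,-0.26,-0.24],[0,0,0]]]' 0.65
python3 - <<'E'
from h import *
w=camera_params("wrist"); p,d=get_image("wrist"); np.savez("pics/w11.npz",p=p,d=d,**w); p,X=cloud(11)
for q in ((.660,-.135),(.526,-.1445),(.433,-.049),(.4352,-.1553),(.535,-.045)): top(X,*q)
go([.4350,-.1543,.002],0); print(observe()["position"])
E
```

```text
time_s: 38.45
position: [0.6614, -0.1347, 0.0175]
tool_rot: [[-0.0, 1.0, 0.003], [1.0, 0.0, -0.001], [-0.001, 0.003, -1.0]]
ft_force: [-0.3, -0.7, -0.7]
grip_width: 0.045
gripper_force: 31.0
time_s: 39.45
position: [0.5274, -0.1494, 0.1364]
tool_rot: [[0.002, 1.0, -0.002], [1.0, -0.002, 0.001], [0.001, -0.002, -1.0]]
ft_force: [-0.6, -0.6, -0.3]
grip_width: 0.0556
gripper_force: 0.0
(0.66, -0.135) 1394 [ 661.7 -134.7] r 23.4 z 0.0368
(0.526, -0.1445) 1226 [ 525.7 -144.7] r 18.1 z 0.0301
(0.433, -0.049) 1186 [455.  -62.5] r 22.9 z 0.03
(0.4352, -0.1553) 1214 [ 435.9 -155.5] r 23.1 z 0.0299
(0.535, -0.045) 1679 [535.2 -45.4] r 22.9 z 0.026
shift [-0.0093 -0.1893  0.2691] turn [ 0.0002  0.0001 -0.0005]
[ 0.52960687 -0.14975482  0.13657982]
```

r5 has been knocked to (.455,-.0625), and r3 lies in the tray. Now I'll take r6 to the pin.

```bash
python3 -m handwheel '[[[-0.009,-0.09,0],[0,0,0]],[[-0.009,-0.185,0.03],[0,0,0]],[[-0.009,-0.189,0.11],[0,0,0]],[[-0.009,-0.189,0.19],[0,0,0]],[[-0.009,-0.189,0.245],[0,0,0]],[[-0.009,-0.189,0.266],[0,0,0]],[[-0.009,-0.189,0.268],[0,0,0]],[[-0.009,-0.189,0.268],[0,0,0]]]' 0.85
python3 -m handwheel '[[[0,0,0],[0,0,0]],[[0,0,0],[0,0,0]],[[0,0,0],[0,0,0]],[[0,0,0],[0,0,0]],[[0,0,0],[0,0,0]]]' 0 30
python3 -m handwheel '[[[0,0,-0.06],[0,0,0]],[[0,0,-0.14],[0,0,0]],[[0.08,0.01,-0.2],[0,0,0]],[[0.17,0.02,-0.22],[0,0,0]],[[0.27,0.03,-0.22],[0,0,0]],[[0.37,0.04,-0.22],[0,0,0]],[[0.47,0.05,-0.22],[0,0,0]],[[0.57,0.06,-0.22],[0,0,0]],[[0.67,0.07,-0.22],[0,0,0]],[[0.76,0.103,-0.22],[0,0,0]]]'
python3 -m handwheel '[[[0.15,0,0],[0,0,0]],[[0.15,0,0],[0,0,0]],[[0.15,0,0],[0,0,0]],[[0.15,0,0],[0,0,0]]]'
python3 -c "
from h import *
go([.4865,.3216,.051],0)"
```

```text
time_s: 40.3
position: [0.4371, -0.1545, 0.0025]
tool_rot: [[-0.0, 1.0, 0.001], [1.0, 0.0, -0.001], [-0.001, 0.001, -1.0]]
ft_force: [0.0, 0.1, -0.2]
grip_width: 0.0724
gripper_force: 0.0
time_s: 40.8
position: [0.4368, -0.1544, 0.003]
tool_rot: [[-0.0, 1.0, 0.002], [1.0, 0.0, -0.001], [-0.001, 0.002, -1.0]]
ft_force: [-0.9, 1.1, 6.3]
grip_width: 0.0445
gripper_force: 30.0
time_s: 41.8
position: [0.4867, 0.2284, 0.1127]
tool_rot: [[-0.001, 1.0, 0.0], [1.0, 0.001, 0.0], [0.0, 0.0, -1.0]]
ft_force: [0.3, -0.9, -0.1]
grip_width: 0.0449
gripper_force: 31.2
time_s: 42.2
position: [0.4874, 0.3008, 0.1121]
tool_rot: [[-0.001, 1.0, 0.0], [1.0, 0.001, -0.0], [-0.0, 0.0, -1.0]]
ft_force: [0.4, -0.2, 0.3]
grip_width: 0.0445
gripper_force: 31.2
shift [ 0.0415 -0.0019  0.1222] turn [0.0001 0.0001 0.0003]
```

```bash
python3 -m handwheel '[[[0.0415,-0.002,0],[0,0,0]],[[0.0415,-0.002,0],[0,0,0]],[[0.0415,-0.002,0.05],[0,0,0]],[[0.0415,-0.002,0.09],[0,0,0]],[[0.0415,-0.002,0.115],[0,0,0]],[[0.0415,-0.002,0.122],[0,0,0]],[[0.0415,-0.002,0.122],[0,0,0]],[[0.0415,-0.002,0.122],[0,0,0]]]'
python3 -m handwheel '[[[0,0,0],[0,0,0]],[[0,0,0],[0,0,0]],[[0,0,0],[0,0,0]],[[0,0,0],[0,0,0]],[[0,0,0],[0,0,0]]]' 0.85
python3 - <<'E'
from h import *
onpin(); print(observe()["position"])
E
```

```text
time_s: 43.0
position: [0.4872, 0.3215, 0.0517]
tool_rot: [[0.0, 1.0, 0.001], [1.0, -0.0, 0.0], [0.0, 0.001, -1.0]]
ft_force: [0.2, -0.2, 0.8]
grip_width: 0.0446
gripper_force: 31.2
time_s: 43.5
position: [0.4867, 0.3217, 0.0508]
tool_rot: [[0.0, 1.0, 0.0], [1.0, -0.0, 0.0], [0.0, 0.0, -1.0]]
ft_force: [0.2, -0.1, 1.2]
grip_width: 0.0728
gripper_force: 0.0
pin ring top z 0.0423 2653 [485.1 320.1] 23.1
[0.48667816 0.3217083  0.05079007]
```

r6 fits too, so it goes to the tray.

```bash
python3 -m handwheel '[[[0,0,0.03],[0,0,0]],[[0,0,0.06],[0,0,0]],[[0,0,0.07],[0,0,0]],[[0,0,0.07],[0,0,0]]]' 0.85
python3 -m handwheel '[[[0,0,0],[0,0,0]],[[0,0,0],[0,0,0]],[[0,0,0],[0,0,0]],[[0,0,0],[0,0,0]],[[0,0,0],[0,0,0]]]' 0 30
python3 -m handwheel '[[[0,0,-0.05],[0,0,0]],[[0,0,-0.12],[0,0,0]],[[0,0,-0.2],[0,0,0]],[[-0.09,0.03,-0.24],[0,0,0]],[[-0.18,0.065,-0.24],[0,0,0]],[[-0.27,0.1,-0.24],[0,0,0]],[[-0.36,0.135,-0.24],[0,0,0]],[[-0.45,0.165,-0.24],[0,0,0]],[[-0.54,0.2,-0.24],[0,0,0]],[[-0.63,0.235,-0.24],[0,0,0]]]'
python3 -m handwheel '[[[-0.09,0.03,0],[0,0,0]],[[-0.18,0.065,0],[0,0,0]],[[-0.27,0.095,0],[0,0,0]],[[-0.36,0.11,0],[0,0,0]],[[-0.4,0.11,0],[0,0,0]],[[-0.4,0.11,0],[0,0,0]],[[-0.4,0.11,0],[0,0,0]]]'
python3 -c "
from h import *
go([.660,-.193,.015],0)"
```

```text
time_s: 43.95
position: [0.4864, 0.3215, 0.0153]
tool_rot: [[0.0, 1.0, -0.001], [1.0, -0.0, -0.0], [-0.0, -0.001, -1.0]]
ft_force: [0.3, 0.9, 0.9]
grip_width: 0.0729
gripper_force: 0.0
time_s: 44.45
position: [0.4871, 0.3218, 0.0167]
tool_rot: [[0.0, 1.0, 0.001], [1.0, -0.0, 0.001], [0.001, 0.001, -1.0]]
ft_force: [-1.5, -0.3, 5.6]
grip_width: 0.045
gripper_force: 31.1
time_s: 45.45
position: [0.6045, 0.0047, 0.136]
tool_rot: [[0.0, 1.0, 0.0], [1.0, -0.0, 0.0], [0.0, 0.0, -1.0]]
ft_force: [0.8, 0.4, -0.5]
grip_width: 0.0447
gripper_force: 32.0
time_s: 46.15
position: [0.6588, -0.1926, 0.1357]
tool_rot: [[0.0, 1.0, -0.0], [1.0, -0.0, 0.001], [0.001, -0.0, -1.0]]
ft_force: [0.3, -1.0, 0.4]
grip_width: 0.045
gripper_force: 32.0
shift [-0.001   0.0025  0.2413] turn [-0.0002 -0.0002 -0.0001]
```

```bash
python3 -m handwheel '[[[0,0.0025,0.08],[0,0,0]],[[0,0.0025,0.15],[0,0,0]],[[0,0.0025,0.21],[0,0,0]],[[0,0.0025,0.236],[0,0,0]],[[0,0.0025,0.24],[0,0,0]],[[0,0.0025,0.24],[0,0,0]],[[0,0.0025,0.24],[0,0,0]]]'
python3 -m handwheel '[[[0,0,0],[0,0,0]],[[0,0,0],[0,0,0]],[[0,0,0],[0,0,0]],[[0,0,-0.06],[0,0,0]],[[0,0,-0.15],[0,0,0]],[[0,0,-0.24],[0,0,0]],[[0.04,-0.08,-0.24],[0,0,0]],[[0.08,-0.16,-0.24],[0,0,0]],[[0.14,-0.24,-0.24],[0,0,0]],[[0.14,-0.26,-0.24],[0,0,0]]]' 0.65
python3 -m handwheel '[[[0,0,0],[0,0,0]]]' 0.75
python3 - <<'E'
from h import *
w=camera_params("wrist"); p,d=get_image("wrist"); np.savez("pics/w12.npz",p=p,d=d,**w); p,X=cloud(12)
for q in ((.66,-.193),(.660,-.135),(.455,-.0625),(.535,-.045),(.448,.05),(.536,.056)): top(X,*q,r=.03)
go([.455,-.0613,.002],0); print(observe()["position"])
E
```

```text
time_s: 46.85
position: [0.6612, -0.1934, 0.0178]
tool_rot: [[-0.0, 1.0, 0.003], [1.0, 0.0, -0.001], [-0.001, 0.003, -1.0]]
ft_force: [0.1, -0.6, 0.8]
grip_width: 0.0445
gripper_force: 32.0
time_s: 47.85
position: [0.5263, -0.12, 0.1359]
tool_rot: [[-0.002, 1.0, -0.003], [1.0, 0.002, 0.002], [0.002, -0.003, -1.0]]
ft_force: [1.1, 0.4, 0.2]
grip_width: 0.0556
gripper_force: 0.0
time_s: 47.95
position: [0.5296, -0.1231, 0.1366]
tool_rot: [[-0.0, 1.0, 0.001], [1.0, 0.0, -0.0], [-0.0, 0.001, -1.0]]
ft_force: [-0.3, -0.5, -0.2]
grip_width: 0.0639
gripper_force: 0.0
(0.66, -0.193) 1080 [ 661.6 -195. ] r 23.4 z 0.0368
(0.66, -0.135) 1277 [ 661.7 -134.8] r 23.2 z 0.0369
(0.455, -0.0625) 1492 [455.4 -62.3] r 22.9 z 0.03
(0.535, -0.045) 1510 [535.4 -45.2] r 22.8 z 0.026
(0.448, 0.05) none
(0.536, 0.056) none
shift [ 0.1252 -0.1524  0.2686] turn [ 0.0005  0.0003 -0.0002]
[ 0.53094725 -0.12382221  0.13649614]
```

```bash
python3 -m handwheel '[[[0.06,-0.08,0],[0,0,0]],[[0.125,-0.15,0.03],[0,0,0]],[[0.125,-0.152,0.11],[0,0,0]],[[0.125,-0.152,0.19],[0,0,0]],[[0.125,-0.152,0.245],[0,0,0]],[[0.125,-0.152,0.266],[0,0,0]],[[0.125,-0.152,0.268],[0,0,0]],[[0.125,-0.152,0.268],[0,0,0]]]' 0.75
python3 -m handwheel '[[[0,0,0],[0,0,0]],[[0,0,0],[0,0,0]],[[0,0,0],[0,0,0]],[[0,0,0],[0,0,0]],[[0,0,0],[0,0,0]]]' 0 30
python3 -m handwheel '[[[0,0,-0.06],[0,0,0]],[[0,0,-0.14],[0,0,0]],[[0.06,0.01,-0.2],[0,0,0]],[[0.14,0.015,-0.22],[0,0,0]],[[0.23,0.02,-0.22],[0,0,0]],[[0.32,0.03,-0.22],[0,0,0]],[[0.41,0.035,-0.22],[0,0,0]],[[0.5,0.04,-0.22],[0,0,0]],[[0.59,0.05,-0.22],[0,0,0]],[[0.66,0.063,-0.22],[0,0,0]]]'
python3 -m handwheel '[[[0.1,0,0],[0,0,0]],[[0.1,0,0],[0,0,0]],[[0.1,0,0],[0,0,0]],[[0.1,0,0],[0,0,0]]]'
python3 -c "
from h import *
go([.4865,.3216,.051],0)"
```

```text
time_s: 48.8
position: [0.4555, -0.0614, 0.0024]
tool_rot: [[0.0, 1.0, 0.002], [1.0, -0.0, -0.001], [-0.001, 0.002, -1.0]]
ft_force: [0.2, -0.4, -0.1]
grip_width: 0.0642
gripper_force: 0.0
time_s: 49.3
position: [0.4553, -0.0612, 0.0031]
tool_rot: [[0.0, 1.0, 0.003], [1.0, -0.0, -0.001], [-0.001, 0.003, -1.0]]
ft_force: [0.3, -0.3, 6.5]
grip_width: 0.0445
gripper_force: 30.6
time_s: 50.3
position: [0.4856, 0.2718, 0.1127]
tool_rot: [[-0.001, 1.0, 0.001], [1.0, 0.001, 0.001], [0.001, 0.001, -1.0]]
ft_force: [0.7, -1.8, -0.2]
grip_width: 0.0443
gripper_force: 31.1
time_s: 50.7
position: [0.4859, 0.3184, 0.1121]
tool_rot: [[0.001, 1.0, 0.0], [1.0, -0.001, -0.0], [-0.0, 0.0, -1.0]]
ft_force: [-0.1, -0.6, -0.1]
grip_width: 0.0446
gripper_force: 31.1
shift [0.0064 0.0011 0.1223] turn [ 0.0001  0.0001 -0.0002]
```

```bash
python3 -m handwheel '[[[0.0064,0.001,0],[0,0,0]],[[0.0064,0.001,0.05],[0,0,0]],[[0.0064,0.001,0.09],[0,0,0]],[[0.0064,0.001,0.112],[0,0,0]],[[0.0064,0.001,0.119],[0,0,0]],[[0.0064,0.001,0.119],[0,0,0]],[[0.0064,0.001,0.119],[0,0,0]]]'
python3 -m handwheel '[[[0,0,0],[0,0,0]],[[0,0,0],[0,0,0]],[[0,0,0],[0,0,0]],[[0,0,0],[0,0,0]],[[0,0,0],[0,0,0]]]' 0.85
python3 - <<'E'
from h import *
onpin(); print(observe()["position"])
E
```

```text
time_s: 51.4
position: [0.487, 0.3224, 0.0532]
tool_rot: [[0.0, 1.0, 0.001], [1.0, -0.0, 0.001], [0.001, 0.001, -1.0]]
ft_force: [-1.1, -0.6, -0.6]
grip_width: 0.0447
gripper_force: 31.1
time_s: 51.9
position: [0.4865, 0.3224, 0.0523]
tool_rot: [[0.0, 1.0, 0.0], [1.0, -0.0, 0.0], [0.0, 0.0, -1.0]]
ft_force: [-0.4, 0.3, 0.7]
grip_width: 0.0729
gripper_force: 0.0
pin ring top z 0.0422 2514 [487.8 321.1] 23.0
[0.48643854 0.32237765 0.05228727]
```

```bash
python3 -m handwheel '[[[-0.001,0,0.03],[0,0,0]],[[-0.001,0,0.06],[0,0,0]],[[-0.001,0,0.073],[0,0,0]],[[-0.001,0,0.073],[0,0,0]]]' 0.85
python3 -m handwheel '[[[0,0,0],[0,0,0]],[[0,0,0],[0,0,0]],[[0,0,0],[0,0,0]],[[0,0,0],[0,0,0]],[[0,0,0],[0,0,0]]]' 0 30
python3 -m handwheel '[[[0,0,-0.05],[0,0,0]],[[0,0,-0.12],[0,0,0]],[[0,0,-0.2],[0,0,0]],[[-0.09,0.03,-0.24],[0,0,0]],[[-0.18,0.065,-0.24],[0,0,0]],[[-0.27,0.1,-0.24],[0,0,0]],[[-0.36,0.135,-0.24],[0,0,0]],[[-0.45,0.165,-0.24],[0,0,0]],[[-0.54,0.2,-0.24],[0,0,0]],[[-0.63,0.235,-0.24],[0,0,0]]]'
python3 -m handwheel '[[[-0.09,0.03,0],[0,0,0]],[[-0.18,0.065,0],[0,0,0]],[[-0.27,0.095,0],[0,0,0]],[[-0.36,0.11,0],[0,0,0]],[[-0.45,0.112,0],[0,0,0]],[[-0.512,0.112,0],[0,0,0]],[[-0.512,0.112,0],[0,0,0]],[[-0.512,0.112,0],[0,0,0]]]'
python3 -c "
from h import *
go([.660,-.250,.0155],0)"
```

```text
time_s: 52.35
position: [0.4861, 0.3217, 0.0151]
tool_rot: [[0.0, 1.0, -0.002], [1.0, -0.0, -0.001], [-0.001, -0.002, -1.0]]
ft_force: [-0.1, 0.3, 0.2]
grip_width: 0.0723
gripper_force: 0.0
time_s: 52.85
position: [0.4869, 0.3221, 0.0167]
tool_rot: [[0.0, 1.0, 0.002], [1.0, -0.0, 0.001], [0.001, 0.002, -1.0]]
ft_force: [-1.0, -0.1, 6.4]
grip_width: 0.045
gripper_force: 31.1
time_s: 53.85
position: [0.6042, 0.0049, 0.136]
tool_rot: [[0.0, 1.0, 0.0], [1.0, -0.0, 0.0], [0.0, 0.0, -1.0]]
ft_force: [0.5, 0.9, -0.8]
grip_width: 0.0449
gripper_force: 30.9
time_s: 54.65
position: [0.6596, -0.2494, 0.1355]
tool_rot: [[0.001, 1.0, -0.0], [1.0, -0.001, 0.001], [0.001, -0.0, -1.0]]
ft_force: [0.3, 0.3, -0.0]
grip_width: 0.0448
gripper_force: 31.0
shift [-0.0014  0.0009  0.2399] turn [-0.0001 -0.0002 -0.0004]
```

```bash
python3 -m handwheel '[[[-0.001,0.001,0.08],[0,0,0]],[[-0.001,0.001,0.15],[0,0,0]],[[-0.001,0.001,0.21],[0,0,0]],[[-0.001,0.001,0.236],[0,0,0]],[[-0.001,0.001,0.24],[0,0,0]],[[-0.001,0.001,0.24],[0,0,0]],[[-0.001,0.001,0.24],[0,0,0]]]'
python3 -m handwheel '[[[0,0,0],[0,0,0]],[[0,0,0],[0,0,0]],[[0,0,0],[0,0,0]],[[0,0,-0.06],[0,0,0]],[[0,0,-0.15],[0,0,0]],[[0.04,-0.01,-0.24],[0,0,0]],[[0.13,-0.04,-0.26],[0,0,0]],[[0.22,-0.08,-0.26],[0,0,0]],[[0.31,-0.12,-0.26],[0,0,0]],[[0.4,-0.16,-0.26],[0,0,0]]]' 0.65
python3 -m handwheel '[[[0,0,0],[0,0,0]],[[0,0,0],[0,0,0]]]' 0.8
python3 - <<'E'
from h import *
w=camera_params("wrist"); p,d=get_image("wrist"); np.savez("pics/w13.npz",p=p,d=d,**w); p,X=cloud(13)
for q in ((.66,-.25),(.66,-.193),(.535,-.045),(.448,.05),(.536,.056)): top(X,*q,r=.03)
go([.5364,.0571,.002],0); print(observe()["position"])
E
```

```text
time_s: 55.35
position: [0.6613, -0.2498, 0.0178]
tool_rot: [[-0.0, 1.0, 0.003], [1.0, 0.0, -0.002], [-0.002, 0.003, -1.0]]
ft_force: [-0.1, -0.6, 0.6]
grip_width: 0.0451
gripper_force: 30.9
time_s: 56.35
position: [0.5793, -0.0481, 0.1462]
tool_rot: [[0.001, 1.0, 0.001], [1.0, -0.001, -0.0], [-0.0, 0.001, -1.0]]
ft_force: [0.9, 1.3, -0.7]
grip_width: 0.0554
gripper_force: 0.0
time_s: 56.55
position: [0.5804, -0.0489, 0.1464]
tool_rot: [[-0.001, 1.0, 0.001], [1.0, 0.001, -0.0], [-0.0, 0.001, -1.0]]
ft_force: [0.3, 0.2, 0.2]
grip_width: 0.0684
gripper_force: 0.0
(0.66, -0.25) 35 [ 653.  -229.8] r 4.4 z 0.0277
(0.66, -0.193) 377 [ 655.2 -194.1] r 22.4 z 0.0367
(0.535, -0.045) 1104 [535.7 -45. ] r 22.9 z 0.0261
(0.448, 0.05) 1681 [448.3  49.5] r 23.3 z 0.0338
(0.536, 0.056) 1991 [536.4  55.7] r 22.8 z 0.0301
shift [ 0.2143 -0.0889  0.2881] turn [0.0003 0.0002 0.    ]
[ 0.58074013 -0.0499546   0.14616948]
```

```bash
python3 -m handwheel '[[[0.07,-0.03,0],[0,0,0]],[[0.15,-0.06,0],[0,0,0]],[[0.21,-0.089,0.04],[0,0,0]],[[0.214,-0.089,0.12],[0,0,0]],[[0.214,-0.089,0.2],[0,0,0]],[[0.214,-0.089,0.26],[0,0,0]],[[0.214,-0.089,0.284],[0,0,0]],[[0.214,-0.089,0.288],[0,0,0]],[[0.214,-0.089,0.288],[0,0,0]]]' 0.8
python3 -m handwheel '[[[0,0,0],[0,0,0]],[[0,0,0],[0,0,0]],[[0,0,0],[0,0,0]],[[0,0,0],[0,0,0]],[[0,0,0],[0,0,0]]]' 0 30
python3 -m handwheel '[[[0,0,-0.06],[0,0,0]],[[0,0,-0.14],[0,0,0]],[[0.06,-0.01,-0.2],[0,0,0]],[[0.14,-0.03,-0.22],[0,0,0]],[[0.23,-0.05,-0.22],[0,0,0]],[[0.32,-0.07,-0.22],[0,0,0]],[[0.41,-0.09,-0.22],[0,0,0]],[[0.5,-0.1,-0.22],[0,0,0]],[[0.529,-0.1,-0.22],[0,0,0]],[[0.529,-0.1,-0.22],[0,0,0]]]'
python3 -m handwheel '[[[0,0,0],[0,0,0]],[[0,0,0],[0,0,0]]]'
python3 -c "
from h import *
go([.4865,.3216,.052],0)"
```

```text
time_s: 57.5
position: [0.5369, 0.0568, 0.0025]
tool_rot: [[0.001, 1.0, 0.001], [1.0, -0.001, -0.0], [-0.0, 0.001, -1.0]]
ft_force: [0.6, 0.6, 0.3]
grip_width: 0.0682
gripper_force: 0.0
time_s: 58.0
position: [0.5368, 0.0571, 0.0034]
tool_rot: [[0.0, 1.0, 0.003], [1.0, -0.0, -0.001], [-0.001, 0.003, -1.0]]
ft_force: [-0.7, -0.5, 5.7]
grip_width: 0.0454
gripper_force: 30.4
time_s: 59.0
position: [0.4857, 0.3234, 0.1124]
tool_rot: [[-0.003, 1.0, 0.001], [1.0, 0.003, 0.001], [0.001, 0.001, -1.0]]
ft_force: [0.3, -0.5, -0.0]
grip_width: 0.0454
gripper_force: 31.0
time_s: 59.2
position: [0.4864, 0.3204, 0.112]
tool_rot: [[0.002, 1.0, 0.0], [1.0, -0.002, -0.0], [-0.0, 0.0, -1.0]]
ft_force: [-0.0, -0.2, 0.2]
grip_width: 0.045
gripper_force: 31.0
shift [0.0025 0.0002 0.12  ] turn [ 0.      0.0001 -0.0006]
```

```bash
python3 -m handwheel '[[[0.0025,0,0],[0,0,0]],[[0.0025,0,0.05],[0,0,0]],[[0.0025,0,0.09],[0,0,0]],[[0.0025,0,0.112],[0,0,0]],[[0.0025,0,0.119],[0,0,0]],[[0.0025,0,0.119],[0,0,0]],[[0.0025,0,0.119],[0,0,0]]]'
python3 -m handwheel '[[[0,0,0],[0,0,0]],[[0,0,0],[0,0,0]],[[0,0,0],[0,0,0]],[[0,0,0],[0,0,0]],[[0,0,0],[0,0,0]]]' 0.6
python3 - <<'E'
from h import *
p=onpin(); cv2.imwrite("pics/w14.png",p[:,:,::-1]); print(observe()["position"])
E
```

```text
time_s: 59.9
position: [0.4863, 0.323, 0.0529]
tool_rot: [[0.0, 1.0, 0.001], [1.0, -0.0, 0.0], [0.0, 0.001, -1.0]]
ft_force: [-0.7, -0.6, 0.7]
grip_width: 0.0453
gripper_force: 31.0
time_s: 60.4
position: [0.486, 0.3232, 0.0523]
tool_rot: [[0.0, 1.0, 0.0], [1.0, -0.0, 0.0], [0.0, 0.0, -1.0]]
ft_force: [0.6, -0.4, 0.7]
grip_width: 0.051
gripper_force: 0.0
pin ring top z 0.0791 5286 [486.3 324.4] 27.2
[0.48593454 0.32315401 0.05227238]
```

View pics/w14.png

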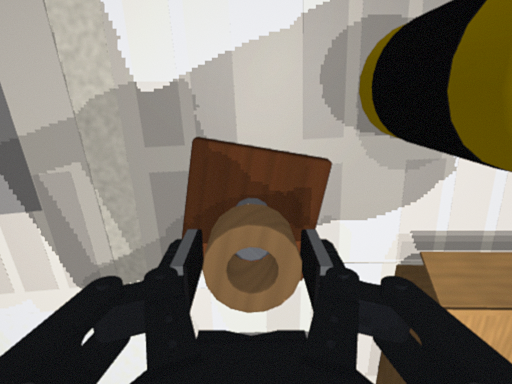

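The ring stays perched on the pin's tip. Its top is at z .079, with the bore at (252,260) and the pin shaft visible below it. I'll grip it, give a gentle push to confirm it's tight, and carry it to the tin.

```bash
python3 -m handwheel '[[[0,0,0],[0,0,0]],[[0,0,0],[0,0,0]],[[0,0,0],[0,0,0]],[[0,0,0.004],[0,0,0]],[[0,0,0.008],[0,0,0]],[[0,0,0.008],[0,0,0]]]' 0 30
python3 -m handwheel '[[[0,0,-0.05],[0,0,0]],[[0,0,-0.12],[0,0,0]],[[-0.06,0.03,-0.18],[0,0,0]],[[-0.15,0.08,-0.18],[0,0,0]],[[-0.24,0.12,-0.18],[0,0,0]],[[-0.33,0.17,-0.18],[0,0,0]],[[-0.42,0.22,-0.18],[0,0,0]],[[-0.51,0.26,-0.18],[0,0,0]],[[-0.6,0.31,-0.18],[0,0,0]],[[-0.664,0.342,-0.18],[0,0,0]]]'
python3 -m handwheel '[[[0,0,0],[0,0,0]],[[0,0,0],[0,0,0]]]'
python3 -c "
from h import *
held();go([.6573,-.0095,.014],0)"
```

```text
time_s: 61.05
position: [0.4863, 0.3235, 0.0515]
tool_rot: [[-0.0, 1.0, 0.003], [1.0, 0.0, 0.001], [0.001, 0.003, -1.0]]
ft_force: [-7.9, -2.4, 28.8]
grip_width: 0.0455
gripper_force: 32.7
time_s: 62.05
position: [0.6577, -0.0117, 0.1379]
tool_rot: [[0.002, 1.0, -0.0], [1.0, -0.002, -0.0], [-0.0, -0.0, -1.0]]
ft_force: [0.2, -0.1, 0.2]
grip_width: 0.0454
gripper_force: 31.3
time_s: 62.25
position: [0.6568, -0.0096, 0.1376]
tool_rot: [[0.002, 1.0, -0.001], [1.0, -0.002, 0.0], [0.0, -0.001, -1.0]]
ft_force: [0.2, 0.7, -1.0]
grip_width: 0.0454
gripper_force: 31.3
held top 0.1642 [657.   -6.2] r 27.7 rel TCP mm [0.3 3.4] tilt [0.027 0.058] pos [ 0.6568 -0.0096  0.1376]
shift [-0.0022  0.0019  0.2477] turn [-0.0003 -0.0002 -0.0001]
```

The push met 29 N, so r1 is tight and goes into the tin. After that, r2 (26 mm).

```bash
python3 -m handwheel '[[[-0.002,0.001,0.08],[0,0,0]],[[-0.002,0.001,0.15],[0,0,0]],[[-0.002,0.001,0.22],[0,0,0]],[[-0.002,0.001,0.248],[0,0,0]],[[-0.002,0.001,0.254],[0,0,0]],[[-0.002,0.001,0.254],[0,0,0]],[[-0.002,0.001,0.254],[0,0,0]]]'
python3 -m handwheel '[[[0,0,0],[0,0,0]],[[0,0,0],[0,0,0]],[[0,0,0],[0,0,0]],[[0,0,-0.06],[0,0,0]],[[0,0,-0.15],[0,0,0]],[[0,0,-0.24],[0,0,0]],[[-0.07,-0.06,-0.26],[0,0,0]],[[-0.12,-0.14,-0.26],[0,0,0]],[[-0.12,-0.14,-0.26],[0,0,0]],[[-0.12,-0.14,-0.26],[0,0,0]]]' 0.65
python3 -m handwheel '[[[0,0,0],[0,0,0]]]' 0.75
python3 - <<'E'
from h import *
w=camera_params("wrist"); p,d=get_image("wrist"); np.savez("pics/w15.npz",p=p,d=d,**w); p,X=cloud(15)
for q in ((.535,-.045),(.448,.05)): top(X,*q,r=.03)
top(X,.657,-.0095,r=.06)
T=X.reshape(-1,3);T=T[(np.hypot(T[:,0]-.657,T[:,1]+.0095)<.05)&(T[:,2]>.02)]; print("tin ring",len(T),T[:,:2].mean(0),np.median(T[:,2]))
go([.5356,-.0438,.002],0); print(observe()["position"])
E
```

```text
time_s: 63.0
position: [0.6583, -0.0098, 0.0132]
tool_rot: [[-0.0, 1.0, 0.003], [1.0, 0.0, -0.001], [-0.001, 0.003, -1.0]]
ft_force: [0.1, -0.7, 0.3]
grip_width: 0.0454
gripper_force: 31.3
time_s: 64.0
position: [0.5871, -0.0704, 0.1419]
tool_rot: [[0.002, 1.0, 0.001], [1.0, -0.002, -0.0], [-0.0, 0.001, -1.0]]
ft_force: [0.9, 0.1, -0.1]
grip_width: 0.0554
gripper_force: 0.0
time_s: 64.1
position: [0.5881, -0.0697, 0.1415]
tool_rot: [[-0.0, 1.0, 0.001], [1.0, 0.0, -0.0], [-0.0, 0.001, -1.0]]
ft_force: [0.5, -0.7, 0.2]
grip_width: 0.0642
gripper_force: 0.0
(0.535, -0.045) 1227 [535.5 -45.3] r 22.9 z 0.026
(0.448, 0.05) 1908 [448.2  49.2] r 23.2 z 0.0337
(0.657, -0.0095) 1797 [658.4 -11.7] r 22.9 z 0.0331
tin ring 4460 [ 0.65291948 -0.03670835] 0.20044255300232688
shift [ 0.0515 -0.1054  0.2785] turn [0.0002 0.     0.0002]
[ 0.58819503 -0.06952925  0.14130729]
```

```bash
python3 -m handwheel '[[[0.05,-0.09,0],[0,0,0]],[[0.0515,-0.105,0.05],[0,0,0]],[[0.0515,-0.105,0.13],[0,0,0]],[[0.0515,-0.105,0.21],[0,0,0]],[[0.0515,-0.105,0.26],[0,0,0]],[[0.0515,-0.105,0.276],[0,0,0]],[[0.0515,-0.105,0.277],[0,0,0]],[[0.0515,-0.105,0.277],[0,0,0]]]' 0.75
python3 -m handwheel '[[[0,0,0],[0,0,0]],[[0,0,0],[0,0,0]],[[0,0,0],[0,0,0]],[[0,0,0],[0,0,0]],[[0,0,0],[0,0,0]]]' 0 30
python3 -m handwheel '[[[0,0,-0.06],[0,0,0]],[[0,0,-0.14],[0,0,0]],[[0,0,-0.22],[0,0,0]],[[0.08,0.04,-0.26],[0,0,0]],[[0.16,0.09,-0.26],[0,0,0]],[[0.24,0.14,-0.26],[0,0,0]],[[0.32,0.19,-0.26],[0,0,0]],[[0.4,0.241,-0.26],[0,0,0]],[[0.432,0.241,-0.26],[0,0,0]],[[0.432,0.241,-0.26],[0,0,0]]]'
python3 -m handwheel '[[[0,0,0],[0,0,0]],[[0,0,0],[0,0,0]]]'
python3 -c "
from h import *
go([.656,.172,.016],0)"
```

```text
time_s: 64.95
position: [0.5359, -0.0442, 0.0038]
tool_rot: [[-0.0, 1.0, 0.002], [1.0, 0.0, -0.001], [-0.001, 0.002, -1.0]]
ft_force: [-0.3, 0.1, -0.2]
grip_width: 0.0641
gripper_force: 0.0
time_s: 65.45
position: [0.5357, -0.0443, 0.0044]
tool_rot: [[0.0, 1.0, 0.003], [1.0, -0.0, -0.001], [-0.001, 0.003, -1.0]]
ft_force: [-0.2, 0.6, 4.9]
grip_width: 0.0454
gripper_force: 30.0
time_s: 66.45
position: [0.6551, 0.1741, 0.133]
tool_rot: [[-0.003, 1.0, 0.0], [1.0, 0.003, 0.0], [0.0, 0.0, -1.0]]
ft_force: [0.7, 0.1, -0.3]
grip_width: 0.0456
gripper_force: 31.0
time_s: 66.65
position: [0.6552, 0.1704, 0.1333]
tool_rot: [[0.002, 1.0, 0.0], [1.0, -0.002, -0.0], [-0.0, 0.0, -1.0]]
ft_force: [-0.4, -0.2, -0.1]
grip_width: 0.0455
gripper_force: 31.0
shift [0.0032 0.0016 0.2347] turn [ 0.0001  0.0001 -0.0005]
```

```bash
python3 -m handwheel '[[[0.003,0.0016,0.08],[0,0,0]],[[0.003,0.0016,0.15],[0,0,0]],[[0.003,0.0016,0.21],[0,0,0]],[[0.003,0.0016,0.23],[0,0,0]],[[0.003,0.0016,0.234],[0,0,0]],[[0.003,0.0016,0.234],[0,0,0]],[[0.003,0.0016,0.234],[0,0,0]]]'
python3 -m handwheel '[[[0,0,0],[0,0,0]],[[0,0,0],[0,0,0]],[[0,0,0],[0,0,0]],[[0,0,-0.06],[0,0,0]],[[0,0,-0.15],[0,0,0]],[[0,0,-0.24],[0,0,0]],[[-0.06,-0.06,-0.26],[0,0,0]],[[-0.12,-0.13,-0.26],[0,0,0]],[[-0.18,-0.2,-0.26],[0,0,0]],[[-0.2,-0.23,-0.26],[0,0,0]]]' 0.65
python3 -m handwheel '[[[0,0,0],[0,0,0]],[[0,0,0],[0,0,0]]]' 0.8
python3 - <<'E'
from h import *
w=camera_params("wrist"); p,d=get_image("wrist"); np.savez("pics/w16.npz",p=p,d=d,**w); p,X=cloud(16)
top(X,.448,.05,r=.03); top(X,.656,.172,r=.03)
go([.4482,.0503,.003],0); print(observe()["position"])
E
```

```text
time_s: 67.35
position: [0.6571, 0.1732, 0.0178]
tool_rot: [[0.0, 1.0, 0.003], [1.0, -0.0, 0.0], [0.0, 0.003, -1.0]]
ft_force: [0.0, -0.1, -0.7]
grip_width: 0.0453
gripper_force: 31.0
time_s: 68.35
position: [0.5386, 0.0716, 0.1462]
tool_rot: [[0.002, 1.0, -0.001], [1.0, -0.002, -0.0], [-0.0, -0.001, -1.0]]
ft_force: [0.2, -0.2, 0.7]
grip_width: 0.0559
gripper_force: 0.0
time_s: 68.55
position: [0.5418, 0.0734, 0.1462]
tool_rot: [[0.001, 1.0, 0.001], [1.0, -0.001, 0.0], [0.0, 0.001, -1.0]]
ft_force: [0.3, -0.2, -0.6]
grip_width: 0.0684
gripper_force: 0.0
(0.448, 0.05) 1114 [448.1  49.6] r 23.0 z 0.0338
(0.656, 0.172) 1600 [657.3 172.1] r 23.0 z 0.03
shift [-0.0469 -0.188   0.2858] turn [ 0.0003 -0.      0.    ]
[0.5420512  0.07372694 0.14598898]
```

```bash
python3 -m handwheel '[[[-0.025,-0.09,0],[0,0,0]],[[-0.047,-0.18,0],[0,0,0]],[[-0.047,-0.188,0.06],[0,0,0]],[[-0.047,-0.188,0.14],[0,0,0]],[[-0.047,-0.188,0.22],[0,0,0]],[[-0.047,-0.188,0.27],[0,0,0]],[[-0.047,-0.188,0.284],[0,0,0]],[[-0.047,-0.188,0.284],[0,0,0]],[[-0.047,-0.188,0.284],[0,0,0]]]' 0.8
python3 -m handwheel '[[[0,0,0],[0,0,0]],[[0,0,0],[0,0,0]],[[0,0,0],[0,0,0]],[[0,0,0],[0,0,0]],[[0,0,0],[0,0,0]]]' 0 30
python3 -m handwheel '[[[0,0,-0.06],[0,0,0]],[[0,0,-0.14],[0,0,0]],[[0,0,-0.22],[0,0,0]],[[0.06,0.07,-0.26],[0,0,0]],[[0.12,0.14,-0.26],[0,0,0]],[[0.18,0.21,-0.26],[0,0,0]],[[0.24,0.28,-0.26],[0,0,0]],[[0.3,0.35,-0.26],[0,0,0]],[[0.363,0.416,-0.26],[0,0,0]],[[0.363,0.416,-0.26],[0,0,0]]]'
python3 -m handwheel '[[[0,0,0],[0,0,0]],[[0,0,0],[0,0,0]]]'
python3 -c "
from h import *
go([.656,.232,.016],0)"
```

```text
time_s: 69.5
position: [0.4482, 0.05, 0.0046]
tool_rot: [[-0.0, 1.0, 0.002], [1.0, 0.0, -0.0], [-0.0, 0.002, -1.0]]
ft_force: [-0.4, -1.1, -0.2]
grip_width: 0.0685
gripper_force: 0.0
time_s: 70.0
position: [0.4479, 0.0498, 0.005]
tool_rot: [[0.0, 1.0, 0.003], [1.0, -0.0, -0.0], [-0.0, 0.003, -1.0]]
ft_force: [-0.3, 0.9, 6.5]
grip_width: 0.0444
gripper_force: 30.3
time_s: 71.0
position: [0.6574, 0.2346, 0.1331]
tool_rot: [[-0.003, 1.0, 0.002], [1.0, 0.003, 0.001], [0.001, 0.002, -1.0]]
ft_force: [-1.2, -0.4, 0.2]
grip_width: 0.0445
gripper_force: 31.2
time_s: 71.2
position: [0.6546, 0.2307, 0.1343]
tool_rot: [[0.001, 1.0, -0.0], [1.0, -0.001, -0.0], [-0.0, -0.0, -1.0]]
ft_force: [0.4, 0.6, 0.0]
grip_width: 0.0444
gripper_force: 31.2
shift [0.0027 0.0028 0.2366] turn [-0.0001  0.0001 -0.0002]
```

Then lower, release and rise. I'll pull back toward the base for a final check with the top and wrist cameras.

```bash
python3 -m handwheel '[[[0.003,0.003,0.08],[0,0,0]],[[0.003,0.003,0.15],[0,0,0]],[[0.003,0.003,0.21],[0,0,0]],[[0.003,0.003,0.232],[0,0,0]],[[0.003,0.003,0.236],[0,0,0]],[[0.003,0.003,0.236],[0,0,0]],[[0.003,0.003,0.236],[0,0,0]]]'
python3 -m handwheel '[[[0,0,0],[0,0,0]],[[0,0,0],[0,0,0]],[[0,0,0],[0,0,0]],[[0,0,-0.06],[0,0,0]],[[0,0,-0.15],[0,0,0]],[[0,0,-0.24],[0,0,0]],[[0,0,-0.34],[0,0,0]],[[-0.06,-0.06,-0.4],[0,0,0]],[[-0.14,-0.12,-0.44],[0,0,0]],[[-0.2,-0.2,-0.48],[0,0,0]]]' 0.65
python3 -m handwheel '[[[-0.1,-0.04,0],[0,0,0]],[[-0.2,-0.08,0],[0,0,0]],[[-0.3,-0.12,0],[0,0,0]],[[-0.4,-0.16,0],[0,0,0]],[[-0.5,-0.18,0],[0,0,0]],[[-0.5,-0.18,0],[0,0,0]],[[-0.5,-0.18,0],[0,0,0]],[[-0.5,-0.18,0],[0,0,0]]]'
python3 - <<'E'
from h import *
w=camera_params("wrist"); p,d=get_image("wrist"); np.savez("pics/w17.npz",p=p,d=d,**w); p2,X=cloud(17)
for q in ((.66,-.25),(.66,-.193),(.66,-.135),(.657,-.0095),(.656,.172),(.656,.232),(.526,-.1445)): top(X,*q,r=.03)
t,_=get_image("top"); cv2.imwrite("pics/fin.png",np.vstack([cv2.resize(p[:,:,::-1],(440,330)),cv2.resize(t[120:260,100:420,::-1],(440,193),interpolation=cv2.INTER_CUBIC)]))
print(observe()["position"])
E
```

```text
time_s: 71.9
position: [0.6576, 0.2328, 0.0179]
tool_rot: [[0.0, 1.0, 0.003], [1.0, -0.0, 0.001], [0.001, 0.003, -1.0]]
ft_force: [-1.0, 1.0, -0.5]
grip_width: 0.0444
gripper_force: 31.2
time_s: 72.9
position: [0.5628, 0.1368, 0.2532]
tool_rot: [[0.0, 1.0, 0.001], [1.0, -0.0, -0.0], [-0.0, 0.001, -1.0]]
ft_force: [1.1, -0.2, 0.5]
grip_width: 0.0554
gripper_force: 0.0
time_s: 73.7
position: [0.4735, -0.1114, 0.2524]
tool_rot: [[0.001, 1.0, 0.0], [1.0, -0.001, 0.0], [0.0, 0.0, -1.0]]
ft_force: [0.0, 1.0, 0.1]
grip_width: 0.0555
gripper_force: 0.0
(0.66, -0.25) 496 [ 660.9 -251.2] r 23.6 z 0.0368
(0.66, -0.193) 553 [ 661.4 -195. ] r 23.2 z 0.0369
(0.66, -0.135) 615 [ 661.6 -135. ] r 23.3 z 0.0369
(0.657, -0.0095) 998 [658.5 -11.8] r 23.0 z 0.0331
(0.656, 0.172) none
(0.656, 0.232) none
(0.526, -0.1445) 564 [ 525.9 -144.7] r 17.8 z 0.0302
[ 0.47370865 -0.11065966  0.25232171]
```

View pics/fin.png

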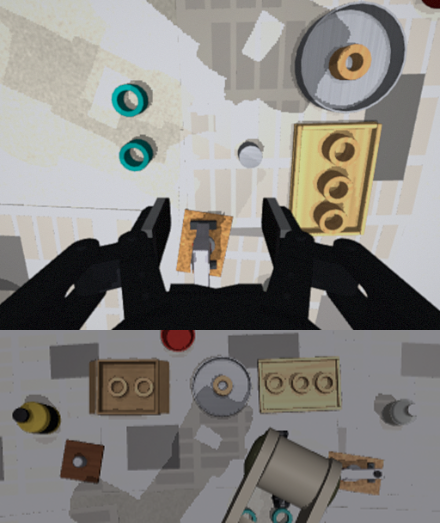

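The picture shows three rings in the tray (345,150–215), one in the tin (352,62) and two in the carton (118 and 144,387 in the lower inset). The gauge is upright on its mat (203,245), the block (250,153) hasn't moved, and the arm is clear, so I'm handing in.

```bash
python3 -c "
from rig import *
print(close_job())"
```

```text
the job is handed in; nothing more can be done
None
```

The job is handed in at about 74 s with all six rings sorted: three of the right height that fit the pin in the tray, one tight one in the tin, and the 26 mm and 34 mm ones in the carton; the gauge is back on its mat, the block unmoved, and no verdict came back.

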